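# Wedge back the spring bolt and take the check valve out of its drain cradle

### The job

Push the hardwood wedge in between the guide lug and the shoulder block of the drain cradle's spring bolt until the bolt is drawn clear of the valve and stays back by itself; then lift the check valve body out of the sloping cradle and lay it down level inside the empty galvanized tray, without letting it drop. Leave the wedge in place holding the bolt, and leave the tins, gear segment, stopper and probe where they are.

Things in the scene. Friction and masses are not known exactly. Their poses are not given: they have to be found in the camera images.
- cradle: Galvanized drain cradle, bolted down: 200 x 110 mm drip base, two steel vee saddles on a bed rising at 30 deg, a stop plate at the low end; on its +y side a post with a ledge that carries the spring bolt. Origin: middle of the base's underside. x runs up-slope in plan, y towards the bolt's knob, z up. The valve lies along x, climbing 30 deg towards +x.
- seat (a point): Where the valve's centre lies in the cradle: (0, 0, 90) mm in the cradle's frame, same axes. The saddles (8 mm thick) stand 52 mm down-slope and 20 mm up-slope of it; between them fingers have free room down to 38 mm below the valve's axis and 55 mm to each side.
- gap (a point): On the ledge (top 79 mm above the table), foot of the outer face of the fixed guide lug: (27, 70, 79) mm in the cradle's frame, same axes. The lug, 40 mm long in x, 66 high, fills y 0 to -8 mm, its -x corner bevelled (6 x 14 mm). The bolt's shoulder block faces it across a 14 mm gap, open at -x and +x, 46 mm high under the bolt's bar. Ledge: x -32 to +75, y -10 to +102 mm from here; nothing stands before it at -x.
- shoulder (a point): On the face towards the lug of the shoulder block that hangs from the bolt, 20 mm above the ledge; moves with the bolt. The block is 24 mm in the cradle's x, 8 mm thick, and reaches down to 3 mm above the ledge. A wedge slid along the ledge from the -x side towards +x, square side along the lug, drives it along +y. 55 mm from the lug stands the fixed spring barrel.
- bolt (a joint): How far the spring bolt is drawn back (along the cradle's +y), m. 0 = shut: its 12 mm bar lies across the valve's waist and stops it being lifted. From 0.020 on it is clear of the valve; 0.026 with 40 mm of wedge in the gap; 0.034 = limit. The spring pushes with about 4 N shut, 5 N at 26 mm, and shuts it if nothing holds it. Driving the wedge in takes 5 to 12 N.
- valve_center (a point): Steel check valve body, 180 mm long, 0.55 to 0.85 kg. Point: mid-length on its axis. x: along it to the waist end (up-slope), y: level across, z: square to both. Along x: hexagon 50 mm over flats -90 to -60, round barrel 42 mm dia. to +28, waist 26 mm dia. to +60 (the bolt crosses at 44), hexagon to +90. Flats face +z and -z: laid level, its axis is 25 mm above what it lies on.
- valve_barrel (a point): Place to hold the valve: on its axis, on the round barrel (42 mm dia.), 16 mm from its centre towards the low end, half-way between the saddles; same axes as the valve. The centre of mass is about 12 mm from here towards the waist.
- wedge_center (a point): Hardwood wedge lying on the table, 150 x 40 x 40 mm high, about 0.12 kg. Point: mid-length, half-way up. x to the thin tip, z up. Side y=-20 mm is straight all along; the other is at y=+20 from the butt (x=-75) to x=0, then tapers to y=-14 at the 6 mm thick tip (x=+75). Fully in once this point is level with point gap along the cradle's x, or at most 10 mm short of it.
- wedge_butt (a point): Place to hold the wedge: 20 mm from its butt end, half-way up, where it is 40 mm thick across y; same axes as the wedge (55 mm from wedge_center towards -x).
- tray: Empty shallow galvanized tray on the table, fixed: 236 x 140 mm outside, 24 mm high with its rolled rim, floor 3 mm thick. Origin: middle of its underside; x along its long side, z up.
- valve: The check valve body again: its own origin and axes are those of valve_center.
- tin_a: Bystander: screw-top tin with knurled lid, 68 mm across, 105 mm high. Origin under its middle.
- tin_b: Bystander: a second such tin.
- tin_c: Bystander: lower, wider tin, 84 mm across, 80 mm high.
- gear: Bystander: bronze gear segment lying flat, about 130 x 110 mm, up to 22 mm high.
- stopper: Bystander: rubber stopper standing on its wide end, 56 mm across, 62 mm high.
- probe: Bystander: chrome speed sensor probe, 170 mm long with two 36 mm lock nuts, lying down.
Things that resemble listed ones, but are neither listed nor needed, are in the scene too. What is shaped like the valve but green is not meant.

How it is judged (in metres and radians):
On the way, in this order (a step that is already met when the one before it is completed fails the run):
1. the wedge, let go, holds the bolt drawn back at least 21 mm while the valve body is still in the cradle (value of joint bolt above 0.021 m and contact force between the fingers and anything else below 0.3 N and horizontal distance between wedge_center and gap below 0.07 m and distance between valve_center and seat below 0.015 m), for 0.3 s.
2. the valve body is lifted clear of the cradle, the bolt still held back by the wedge (distance between valve_center and seat above 0.06 m and value of joint bolt above 0.019 m), for 0.1 s.
At the end, for the whole second after the job is handed in: The valve body lies level (within 4 deg) on the tray's floor inside its walls, at rest; the wedge alone still holds the bolt drawn back by at least 19 mm; every bystander is within 30 mm of where it was (x of valve_center in the frame of tray between -0.05 and 0.05 m and y of valve_center in the frame of tray between -0.055 and 0.055 m and z of valve_center in the frame of tray below 0.038 m and angle between valve_center's own x axis and vertical between 1.5 and 1.64 rad and value of joint bolt above 0.019 m and horizontal distance between wedge_center and gap below 0.07 m and linear speed of valve below 0.02 m/s); the robot touches nothing.
It fails at once if the valve body falls (moves faster than 0.55 m/s with no finger on it: a drop of some 15 mm) (linear speed of valve above 0.55 m/s and contact force between the fingers and valve below 0.2 N).
It fails at once if a bystander is pushed more than 30 mm from its place (distance of any of tin_a, tin_b, tin_c, gear, stopper, probe from where it was at the start of the episode above 0.03 m).
It also fails if it takes over 54 s, if anything falls off the work surface, if the arm or the gripper's body presses on something with over 40 N, if the wrist force passes 120 N, or if a joint passes its speed limit or range.

### The arm

A 6-joint arm with a two-finger parallel gripper is mounted at the origin on the work surface. World frame = base frame: x ahead of the robot, y to its left, z up, the work surface at z = 0. Lengths are in m, angles in degrees, forces in N, time in s.
With the tool pointing down it reaches from about 0.425 to 0.95 m from the base axis. Payload 14.7 kg.
Tool frame: the origin (TCP) lies midway between the tips of the shut fingers; the grasp point (between the pads) lies 19 mm behind it; z points along the fingers, x is the direction in which the jaws open and shut, and the axes are right-handed (so a half turn about z gives the same grasp; the last joint's range is limited). The gripper opens to 85 mm and grips with 20 to 120 N. Pads are 22 mm wide; open, the fingers measure 114 mm over their backs; the gripper's body (76 mm by 85 mm) begins 54 mm behind the grasp point. The pads swing forward as they close: fully open they stand 13 mm farther back than shut.
Start: joints at [-79.905, 27.513, 91.461, -0, 61.026, -2.67], TCP at [0.144, -0.634, 0.231] pointing down, gripper open.
Joint ranges: [-157.49, 157.49], [-46.99, 117.5], [13.45, 153.17], [-89.5, 269.5], [5.16, 153.95], [-167.48, 167.48]. Speed limits (degrees/s): [108.29, 108.29, 136.94, 172.46, 172.46, 172.46].

### API

Orientations are given as a 3x3 rotation matrix whose columns are the frame's x, y, z axes.
In Python, from station import bot gives the robot as it stands.
- The arm moves only by the shell command python3 -m jog 'ROWS' [FORCE]. ROWS is JSON, a list of rows, each an object with "slide": the shift along the tool's x, y, z in cm, a list of three; "delta_rot": the turn, a rotation vector about the tool's x, y, z in rad, a list of three; "jaw": the opening, from 0 (shut) to 1 (fully open). In form: [{"slide": [tx, ty, tz], "delta_rot": [wx, wy, wz], "jaw": jaw}, ...]. A call has exactly 8 rows; each row is the pose to reach, as a shift and turn from the pose measured when the call began, along the tool's axes at that moment; what a row does not reach only later rows make up. A row lasts 1/10 s, in which the tool goes at most 50 mm and 8.59 degrees, less where a joint would pass 70% of its speed; a pose out of reach is approached as far as the arm can. A call with a gripper value outside its range is refused whole. The fingers move at their own pace and stop on an object; FORCE is the grip in N (left out, the last holds). Time passes only in rows, so rows that repeat a pose let the fingers close, or fill a call up. It gives the time, the measured TCP pose, the force and the opening at its end, in the units of the state.
- bot.get_state(): the state, without advancing time (a new reading comes with each control period).
- bot.grab_frame(name): name is "scene" or "top" or "wrist"; returns a dict with "pixels" (480x640x3 uint8, red, green, blue), "fov_y" (degrees; the focal length in pixels is half the picture's height over the tangent of half this angle, whatever the lens; pixels are square), "cx", "cy" (the principal point, pixels), "dist" ([k1, k2, p1, p2, k3] as OpenCV has them; the pictures are not rectified), "origin" and "orientation" of the camera in the world; the wrist camera has in their place "tool_from_camera" (4x4, takes a point from camera to tool coordinates, whose origin is the TCP and whose axes are the tool frame's). Camera axes: x right, y down, z forward; pixel columns grow to the right and rows downward; lengths in m; the calibration is good to about 2 mm. A picture is of the moment at which its call begins: read the wrist's pose just before it. There is no depth.
- bot.hand_in(): hands the job in, once; it reports no verdict.
The state is a dict: "time": time; "joints": joint angles; "dq": joint speeds; "tau": joint torques, N m; "tcp_pos": TCP position; "ee_rot": TCP orientation; "wrist_force": force on the tool from outside, world axes, zero at the start; "ft_torque": the same for the moment, N m; "gripper_width": finger opening in m.
Only numpy, scipy, OpenCV 4.12 (cv2) and the standard library are available. Lean on these libraries where they do the work, as an engineer would, in place of code of your own. Each camera call takes 0.05 s, during which the arm holds its last target.

## Working session

There is one attempt and no reset: what is moved stays moved. The work goes in short steps, Python scripts to look and compute and a shell command to move; the robot and the scene stay as the last step left them, time stands still between calls to the robot, and variables do not carry over. Pictures are saved under pics/ and viewed, and the job is handed in when it is done.

```bash
mkdir -p pics; ls; python3 - <<'E'
from station import bot
import cv2
s=bot.get_state(); print(s)
for n in("scene","top","wrist"):
    f=bot.grab_frame(n); cv2.imwrite(f"pics/{n}0.png",f["pixels"][:,:,::-1]); print({k:v for k,v in f.items() if k!="pixels"})
E
```

```text
pics
{'time': 0.0, 'joints': array([-7.99052561e+01,  2.75500707e+01,  9.14964167e+01, -2.26345615e-03,
        6.10253043e+01, -2.66957008e+00]), 'dq': array([-0.03779245, -0.08694548, -0.06862962,  0.0342184 , -0.02666884,
        0.02390672]), 'tau': array([ 3.64030180e-03, -9.50630021e+01, -4.30180156e+01,  2.42619944e-04,
        1.21121007e-02, -2.63104090e-05]), 'tcp_pos': array([ 0.14354755, -0.63350322,  0.2306526 ]), 'ee_rot': array([[ 2.20959620e-01, -9.75282924e-01, -2.53646436e-04],
       [-9.75282152e-01, -2.20959764e-01,  1.22754513e-03],
       [-1.25324946e-03, -2.38610629e-05, -9.99999214e-01]]), 'wrist_force': array([ 0.11395198, -0.29151552,  0.29864865]), 'ft_torque': array([-0.01508888,  0.02151878,  0.02397463]), 'gripper_width': 0.08538485453090104}
{'fov_y': 42.82679636406376, 'cx': 320.05457855342604, 'cy': 236.6884609841955, 'dist': array([0.00082984, 0.        , 0.        , 0.        , 0.        ]), 'origin': array([ 1.38075647, -0.03214506,  1.12740728]), 'orientation': array([[ 0.10359455,  0.75677752, -0.64541146],
       [ 0.99460397, -0.08246028,  0.
[... 296 characters left out ...]
([[ 1.39938440e-02, -9.90213753e-01,  1.38855668e-01],
       [-9.99901890e-01, -1.37723431e-02,  2.55594550e-03],
       [-6.18564483e-04, -1.38877812e-01, -9.90309331e-01]])}
{'fov_y': 61.96577141803414, 'cx': 322.16014476431303, 'cy': 243.2915695955595, 'dist': array([-0.04215527,  0.        ,  0.        ,  0.        ,  0.        ]), 'tool_from_camera': array([[ 9.99997392e-01, -2.23502710e-03,  4.70052987e-04,
         1.92318649e-04],
       [ 2.00101346e-03,  9.56587700e-01,  2.91437760e-01,
        -7.55562915e-02],
       [-1.10101820e-03, -2.91436059e-01,  9.56589678e-01,
        -1.41358234e-01],
       [ 0.00000000e+00,  0.00000000e+00,  0.00000000e+00,
         1.00000000e+00]])}
```

View pics/top0.png

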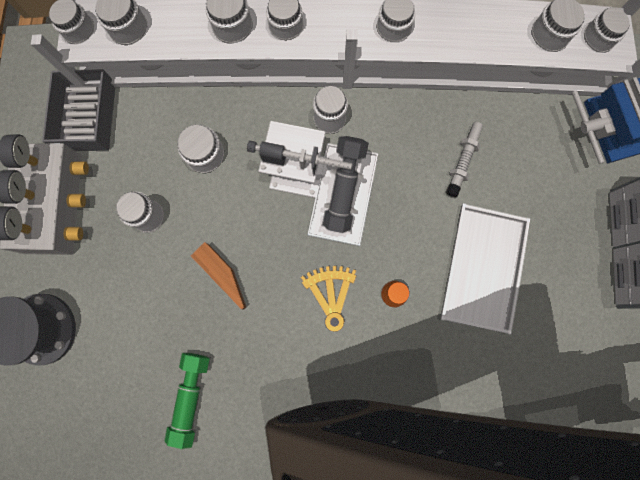

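View pics/scene0.png

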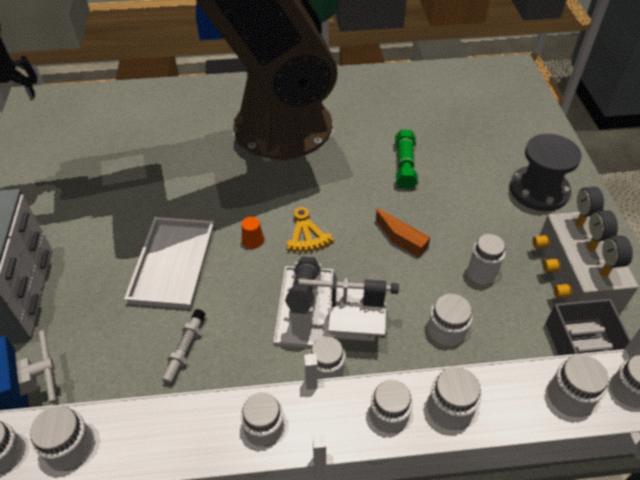

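View pics/wrist0.png

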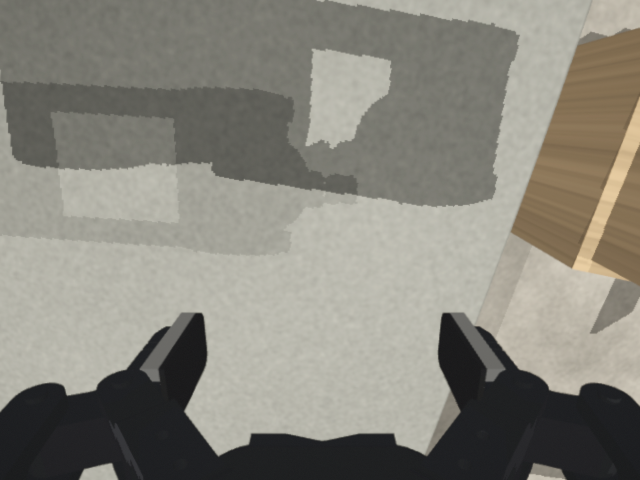

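```bash
cat > h.py <<'E'
from station import bot
import cv2, numpy as np
def grab(n,name=None):
    s=bot.get_state(); f=bot.grab_frame(n)
    if n=="wrist":
        T=np.eye(4);T[:3,:3]=s["ee_rot"];T[:3,3]=s["tcp_pos"]
        M=T@f["tool_from_camera"]; f["origin"]=M[:3,3]; f["orientation"]=M[:3,:3]
    fl=240/np.tan(np.radians(f["fov_y"]/2)); f["K"]=np.array([[fl,0,f["cx"]],[0,fl,f["cy"]],[0,0,1.]])
    if name: cv2.imwrite(f"pics/{name}.png",f["pixels"][:,:,::-1]); np.save(f"pics/{name}.npy",f,allow_pickle=True)
    return f
def load(name): return np.load(f"pics/{name}.npy",allow_pickle=True).item()
def rays(f,px):
    p=cv2.undistortPoints(np.array(px,float).reshape(-1,1,2),f["K"],f["dist"])[:,0]
    d=np.c_[p,np.ones(len(p))]@f["orientation"].T
    return f["origin"],d
def plane(f,px,z):
    o,d=rays(f,px); return o+d*((z-o[2])/d[:,2])[:,None]
def proj(f,P):
    R=f["orientation"]; c=(np.atleast_2d(P)-f["origin"])@R
    q,_=cv2.projectPoints(c.reshape(-1,1,3),np.zeros(3),np.zeros(3),f["K"],f["dist"]); return q[:,0]
def tri(f1,p1,f2,p2):
    o1,d1=rays(f1,[p1]);o2,d2=rays(f2,[p2])
    A=np.c_[d1[0],-d2[0]];t=np.linalg.lstsq(A,o2-o1,rcond=None)[0]
    a=o1+d1[0]*t[0];b=o2+d2[0]*t[1]; return (a+b)/2,np.linalg.norm(a-b)
def crop(f,x0,y0,w,h,k,name):
    im=f["pixels"][y0:y0+h,x0:x0+w,::-1]; cv2.imwrite(f"pics/{name}.png",cv2.resize(im,None,fx=k,fy=k,interpolation=cv2.INTER_CUBIC))
E
python3 - <<'E'
from h import *
t=grab("top","t1"); s=grab("scene","s1")
crop(t,235,80,160,170,3.5,"tc"); crop(s,265,245,150,115,5,"sc"); crop(t,180,230,80,90,6,"tw")
crop(t,430,190,110,150,4,"tt")
E
```

```text
(no output)
```

View pics/tc.png

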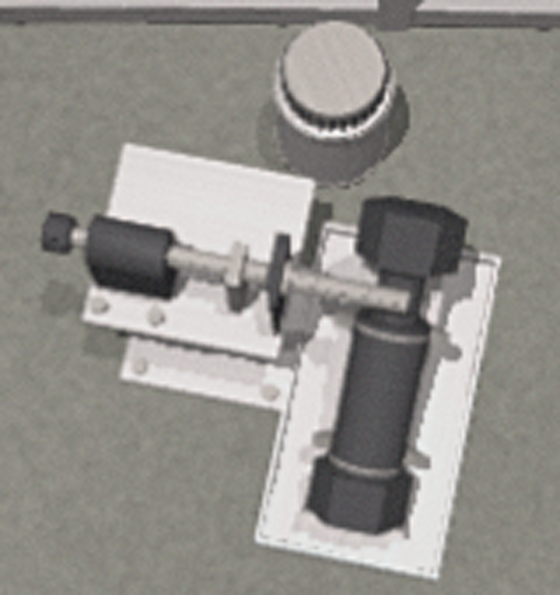

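View pics/sc.png

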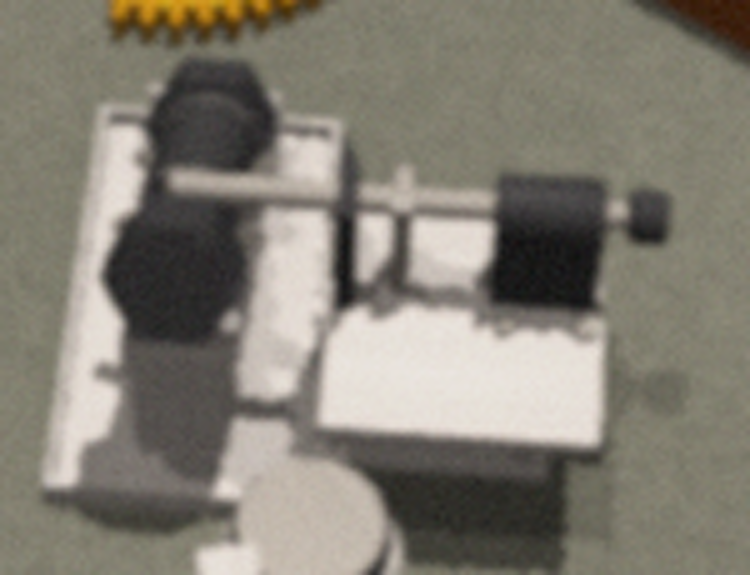

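View pics/tw.png

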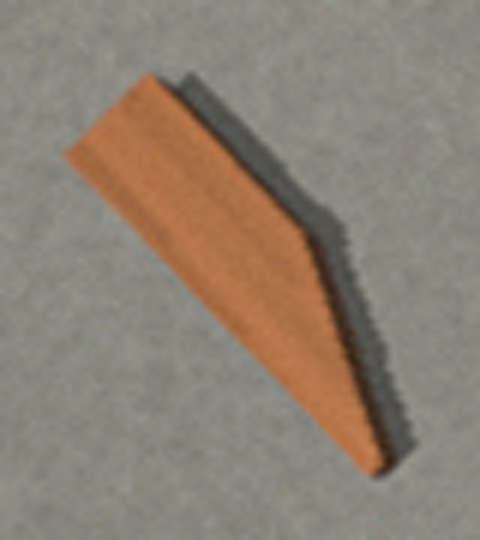

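View pics/tt.png

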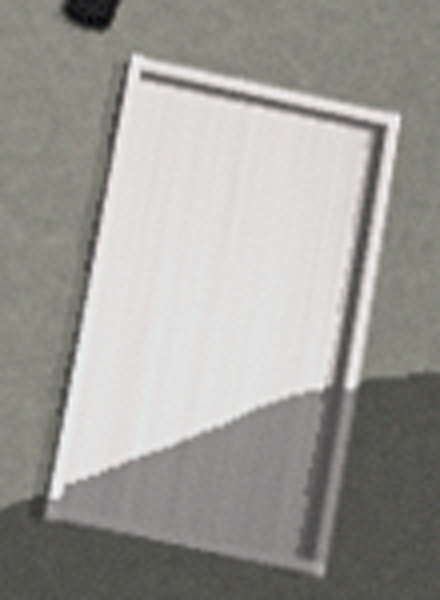

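```bash
python3 - <<'E'
from h import *
t=load("t1");s=load("s1")
def fit(model,world):
    m=np.array(model,float);w=np.array(world)[:,:2]
    mc=m.mean(0);wc=w.mean(0);H=(m-mc).T@(w-wc)
    a=np.arctan2(H[0,1]-H[1,0],H[0,0]+H[1,1]);R=np.array([[np.cos(a),-np.sin(a)],[np.sin(a),np.cos(a)]])
    tr=wc-R@mc; res=w-(m@R.T+tr); return np.degrees(a),tr,np.round(res*1000,1)
U=lambda p,o,k:np.array(p,float)/k+np.array(o)-0.5+0.5/k
led=plane(t,U([(125,145),(316,180),(83,322),(275,358)],(235,80),3.5),.079)
print("gap",fit([(.075,.102),(.075,-.010),(-.032,.102),(-.032,-.010)],led))
leds=plane(s,U([(605,448),(318,430)],(265,245),5),.079); print("scene ledge TL,TR",leds,led[:2])
b=plane(t,U([(257,542),(437,577),(499,260)],(235,80),3.5),.004)
print("cradle",fit([(-.1,.055),(-.1,-.055),(.1,-.055)],b))
w=plane(t,U([(66,153),(152,73),(308,232),(380,474)],(180,230),6),.04)
print("wedge",fit([(-.075,-.02),(-.075,.02),(0,.02),(.075,-.017)],w))
r=plane(t,U([(132,55),(401,114),(323,577),(44,520)],(430,190),4),.024)
print("tray",fit([(.118,.07),(.118,-.07),(-.118,-.07),(-.118,.07)],r))
E
```

```text
gap (np.float64(-10.738348696017145), array([0.66631296, 0.06999529]), array([[-0.5, -0.6],
       [ 0.5, -0.5],
       [-0.6, -0.2],
       [ 0.6,  1.2]]))
scene ledge TL,TR [[0.75819905 0.15730745 0.079     ]
 [0.73780917 0.04523994 0.079     ]] [[0.75852062 0.15567517 0.079     ]
 [0.73860423 0.04573996 0.079     ]]
cradle (np.float64(-10.615599149303781), array([0.62840823, 0.00610566]), array([[-0.1, -0.6],
       [ 0.7,  0.5],
       [-0.6,  0.1]]))
wedge (np.float64(-134.69339919744792), array([0.45042839, 0.24489484]), array([[ 0.8,  0.6],
       [-0.1,  0.7],
       [-0. , -0.9],
       [-0.6, -0.3]]))
tray (np.float64(-11.587024178123952), array([ 0.47322619, -0.28878597]), array([[ 4.2,  1.9],
       [ 3.7, -4. ],
       [-4.1, -2.2],
       [-3.7,  4.3]]))
```

```bash
cat >> h.py <<'E'
def goal(pos,yaw=None,R=None,s=None):
    "print slide/delta_rot for a world target; yaw deg of tool x with tool pointing down, or full R"
    from scipy.spatial.transform import Rotation as Ro
    s=s or bot.get_state(); R0=s["ee_rot"]
    if R is None:
        a=np.radians(yaw);R=np.array([[np.cos(a),np.sin(a),0],[np.sin(a),-np.cos(a),0],[0,0,-1]])
    print("slide",np.round(R0.T@(np.array(pos)-s["tcp_pos"])*100,2),"rot",np.round(Ro.from_matrix(R0.T@R).as_rotvec(),3))
E
python3 - <<'E'
from h import *
goal((.42,-.40,.23),-66)
E
```

```text
slide [-16.69 -32.12   0.11] rot [-0.     0.001 -0.196]
```

```bash
python3 -m jog '[{"slide":[-2.1,-4.0,0],"delta_rot":[0,0,-0.03],"jaw":1},{"slide":[-4.2,-8.0,0],"delta_rot":[0,0,-0.05],"jaw":1},{"slide":[-6.3,-12.0,0],"delta_rot":[0,0,-0.08],"jaw":1},{"slide":[-8.4,-16.0,0],"delta_rot":[0,0,-0.1],"jaw":1},{"slide":[-10.5,-20,0],"delta_rot":[0,0,-0.12],"jaw":1},{"slide":[-12.6,-24,0],"delta_rot":[0,0,-0.15],"jaw":1},{"slide":[-14.7,-28,0],"delta_rot":[0,0,-0.17],"jaw":1},{"slide":[-16.7,-32,0],"delta_rot":[0,0,-0.2],"jaw":1}]' 60
python3 - <<'E'
from h import *
goal((.54,-.05,.23),-55)
E
```

```text
time: 1.05
tcp_pos: [0.42, -0.3987, 0.2312]
ee_rot: [[0.411, -0.912, -0.0], [-0.912, -0.411, 0.0], [-0.0, -0.0, -1.0]]
wrist_force: [-0.1, -1.3, -0.8]
gripper_width: 0.0858
slide [-26.86 -25.28   0.14] rot [-0.     0.    -0.187]
```

```bash
python3 -m jog '[{"slide":[-3.3,-3.2,0],"delta_rot":[0,0,-0.03],"jaw":1},{"slide":[-6.7,-6.3,0],"delta_rot":[0,0,-0.05],"jaw":1},{"slide":[-10,-9.5,0],"delta_rot":[0,0,-0.08],"jaw":1},{"slide":[-13.4,-12.7,0],"delta_rot":[0,0,-0.1],"jaw":1},{"slide":[-16.7,-15.8,0],"delta_rot":[0,0,-0.12],"jaw":1},{"slide":[-20.1,-19,0],"delta_rot":[0,0,-0.14],"jaw":1},{"slide":[-23.5,-22.2,0],"delta_rot":[0,0,-0.17],"jaw":1},{"slide":[-26.9,-25.3,0],"delta_rot":[0,0,-0.19],"jaw":1}]'
python3 - <<'E'
from h import *
goal((.489,.284,.18),-44.7)
E
```

```text
time: 1.85
tcp_pos: [0.5404, -0.0476, 0.2315]
ee_rot: [[0.577, -0.817, 0.0], [-0.817, -0.577, 0.0], [-0.0, -0.001, -1.0]]
wrist_force: [0.7, -0.6, 0.5]
gripper_width: 0.0855
slide [-30.05 -14.92   5.16] rot [-0.001  0.    -0.176]
```

```bash
python3 -m jog '[{"slide":[-3.8,-1.9,0],"delta_rot":[0,0,-0.03],"jaw":1},{"slide":[-7.5,-3.7,0],"delta_rot":[0,0,-0.05],"jaw":1},{"slide":[-11.3,-5.6,0],"delta_rot":[0,0,-0.08],"jaw":1},{"slide":[-15,-7.5,0],"delta_rot":[0,0,-0.1],"jaw":1},{"slide":[-18.8,-9.3,0],"delta_rot":[0,0,-0.12],"jaw":1},{"slide":[-22.5,-11.2,1.5],"delta_rot":[0,0,-0.14],"jaw":1},{"slide":[-26.3,-13,3.5],"delta_rot":[0,0,-0.16],"jaw":1},{"slide":[-30,-14.9,5],"delta_rot":[0,0,-0.18],"jaw":1}]'
python3 - <<'E'
from h import *
f=grab("wrist","w1")
t=grab("top","t2"); crop(t,235,80,160,170,3.5,"tc2")
E
```

```text
time: 2.65
tcp_pos: [0.4883, 0.2851, 0.1808]
ee_rot: [[0.714, -0.7, 0.0], [-0.7, -0.714, 0.0], [-0.0, -0.0, -1.0]]
wrist_force: [1.3, 0.9, -0.0]
gripper_width: 0.0855
```

View pics/w1.png

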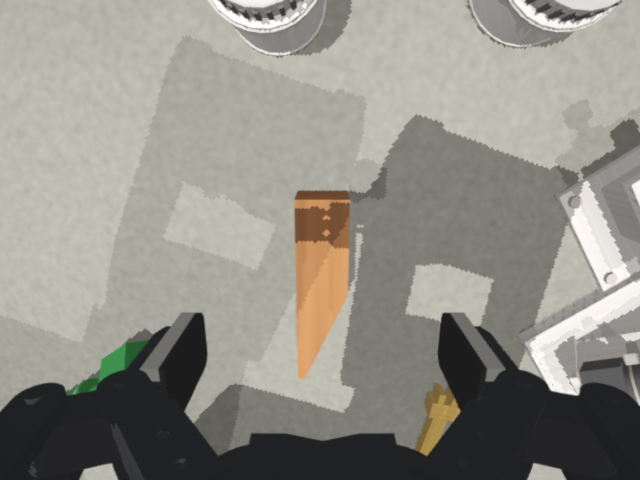

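```bash
python3 - <<'E'
from h import *
f=load("w1")
p=plane(f,[(295,200),(350,200),(348,290),(299,378)],.04); print(p)
d=p[3]-p[0];print(np.degrees(np.arctan2(d[1],d[0])), np.linalg.norm(d), np.linalg.norm(p[0]-p[1]))
ux=np.array([np.cos(np.radians(-134.9)),np.sin(np.radians(-134.9))])
mid=(p[0]+p[1])[:2]/2; b=mid+.02*ux; print("butt pt",b)
goal((b[0],b[1],.012),-44.9)
E
```

```text
[[0.49022776 0.31337628 0.04      ]
 [0.51826334 0.28579877 0.04      ]
 [0.46926456 0.23613648 0.04      ]
 [0.38604648 0.20706809 0.04      ]]
-134.42106994528098 0.14884613119990275 0.03932572525605996
butt pt [0.49012812 0.28542073]
slide [ 0.34 -0.08 16.77] rot [0.001 0.001 0.012]
```

```bash
python3 -m jog '[{"slide":[0.1,0,4],"delta_rot":[0,0,0],"jaw":1},{"slide":[0.2,0,8],"delta_rot":[0,0,0],"jaw":1},{"slide":[0.2,0,12],"delta_rot":[0,0,0],"jaw":1},{"slide":[0.2,0,15],"delta_rot":[0,0,0],"jaw":1},{"slide":[0.2,0,16.8],"delta_rot":[0,0,0],"jaw":1},{"slide":[0.2,0,17.0],"delta_rot":[0,0,0],"jaw":1},{"slide":[0.2,0,17.0],"delta_rot":[0,0,0],"jaw":0},{"slide":[0.2,0,17.0],"delta_rot":[0,0,0],"jaw":0}]' 100
python3 -m jog '[{"slide":[0,0,0],"delta_rot":[0,0,0],"jaw":0},{"slide":[0,0,0],"delta_rot":[0,0,0],"jaw":0},{"slide":[0,0,0],"delta_rot":[0,0,0],"jaw":0},{"slide":[0,0,0],"delta_rot":[0,0,0],"jaw":0},{"slide":[0,0,-2],"delta_rot":[0,0,0],"jaw":0},{"slide":[0,0,-6],"delta_rot":[0,0,0],"jaw":0},{"slide":[0,0,-10],"delta_rot":[0,0,0],"jaw":0},{"slide":[0,0,-13],"delta_rot":[0,0,0],"jaw":0}]' 100
python3 - <<'E'
from h import *
f=grab("wrist","w2")
E
```

```text
time: 3.55
tcp_pos: [0.4893, 0.286, 0.0109]
ee_rot: [[0.717, -0.698, -0.0], [-0.698, -0.717, 0.001], [-0.001, -0.001, -1.0]]
wrist_force: [-0.3, 0.4, -0.2]
gripper_width: 0.0589
time: 4.35
tcp_pos: [0.4899, 0.2862, 0.144]
ee_rot: [[0.717, -0.698, 0.002], [-0.698, -0.717, 0.002], [-0.0, -0.003, -1.0]]
wrist_force: [1.1, 0.7, -1.2]
gripper_width: 0.0383
```

View pics/w2.png

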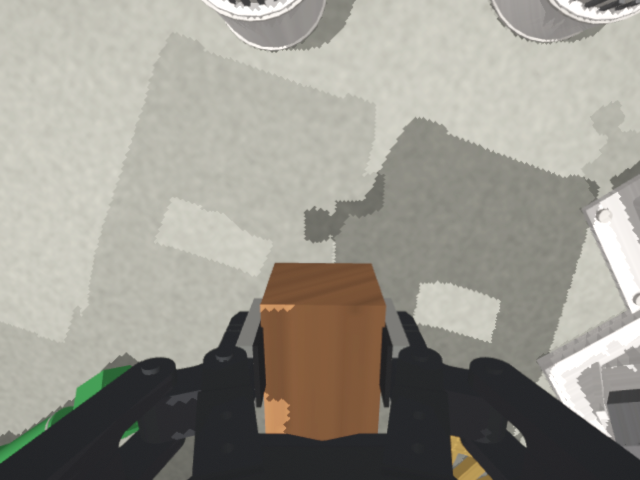

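```bash
python3 - <<'E'
from h import *
f=load("w2"); s=bot.get_state()
p=plane(f,[(261,303.5),(386,303.5)],s["tcp_pos"][2]+.029)
print((p-s["tcp_pos"])@s["ee_rot"])
a=np.radians(-10.7);ux=np.array([np.cos(a),np.sin(a)]);uy=np.array([-ux[1],ux[0]]);g=np.array([.667,.070])
for X in(-.115,-.05,0,.003):
  c=g+ux*(X-.055)+uy*.0215; print(X,c,np.hypot(*c))
c=g+ux*(-.17)+uy*.0215
goal((c[0],c[1],.15),79.3)
goal((.44,.19,.19),10)
E
```

```text
[[-0.01793945 -0.02154898 -0.02885914]
 [ 0.01929308 -0.02146048 -0.02880013]]
-0.115 [0.50394766 0.1226895 ] 0.518667479373332
-0.05 [0.56781749 0.11062117] 0.5784926477905955
0 [0.61694813 0.10133784] 0.6252154434829117
0.003 [0.61989597 0.10078084] 0.6280348614550306
slide [12.34 10.94 -0.26] rot [-0.003 -0.009 -2.156]
slide [ 3.07 10.54 -4.27] rot [-0.007 -0.005 -0.946]
```

```bash
python3 -m jog '[{"slide":[0.8,0.7,-0.5],"delta_rot":[0,0,-0.14],"jaw":0},{"slide":[1.5,1.4,-0.8],"delta_rot":[0,0,-0.28],"jaw":0},{"slide":[2.3,2.1,-1],"delta_rot":[0,0,-0.42],"jaw":0},{"slide":[3.1,2.7,-1],"delta_rot":[0,0,-0.56],"jaw":0},{"slide":[3.9,3.4,-1],"delta_rot":[0,0,-0.7],"jaw":0},{"slide":[4.6,4.1,-1],"delta_rot":[0,0,-0.84],"jaw":0},{"slide":[5.4,4.8,-1],"delta_rot":[0,0,-0.98],"jaw":0},{"slide":[6.2,5.5,-1],"delta_rot":[0,0,-1.12],"jaw":0}]'
python3 - <<'E'
from h import *
a=np.radians(-10.7);ux=np.array([np.cos(a),np.sin(a)]);uy=np.array([-ux[1],ux[0]]);g=np.array([.667,.070])
c=g+ux*(-.17)+uy*.0215
goal((c[0],c[1],.13),79.3)
E
```

```text
time: 5.2
tcp_pos: [0.4979, 0.2041, 0.1583]
ee_rot: [[0.938, 0.347, 0.008], [0.347, -0.938, 0.005], [0.009, -0.002, -1.0]]
wrist_force: [0.2, 0.1, -1.3]
gripper_width: 0.0383
slide [-2.28  7.85  2.8 ] rot [ 0.003 -0.009 -1.03 ]
```

```bash
python3 -m jog '[{"slide":[-0.3,1,0],"delta_rot":[0,0,-0.13],"jaw":0},{"slide":[-0.6,2,0],"delta_rot":[0,0,-0.26],"jaw":0},{"slide":[-0.9,3,0],"delta_rot":[0,0,-0.39],"jaw":0},{"slide":[-1.2,4,0.5],"delta_rot":[0,0,-0.52],"jaw":0},{"slide":[-1.4,5,1],"delta_rot":[0,0,-0.65],"jaw":0},{"slide":[-1.7,6,1.5],"delta_rot":[0,0,-0.78],"jaw":0},{"slide":[-2,7,2.2],"delta_rot":[0,-0.005,-0.91],"jaw":0},{"slide":[-2.3,7.8,2.8],"delta_rot":[0,-0.01,-1.03],"jaw":0}]'
python3 - <<'E'
from h import *
print(bot.get_state()["joints"])
f=grab("wrist","w3");t=grab("top","t3"); crop(t,235,80,160,170,3.5,"tc3")
s=grab("scene","s3"); crop(s,265,205,150,115,5,"sc3")
E
```

```text
time: 6.0
tcp_pos: [0.5037, 0.1226, 0.1303]
ee_rot: [[0.181, 0.984, 0.002], [0.984, -0.181, -0.002], [-0.002, 0.003, -1.0]]
wrist_force: [-0.5, -0.4, -1.0]
gripper_width: 0.0389
[ 10.44055698  24.78368185 114.31149259  -0.24635696  40.79715899
 -68.9674091 ]
```

View pics/tc3.png

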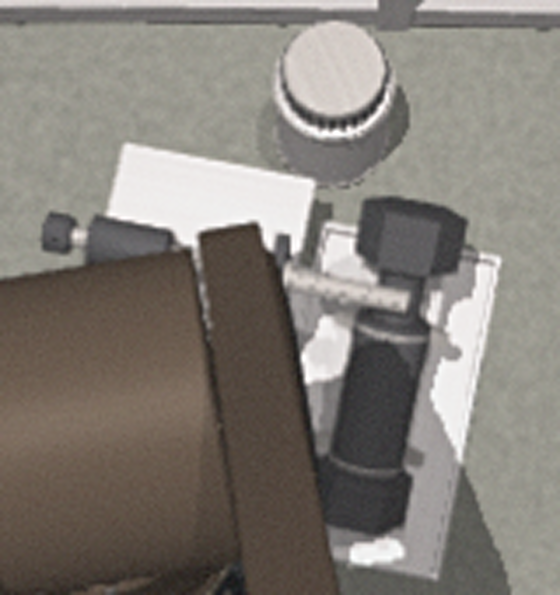

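View pics/w3.png

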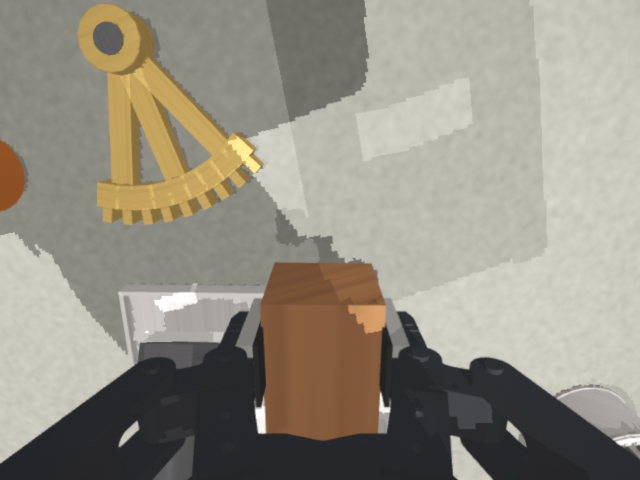

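View pics/sc3.png

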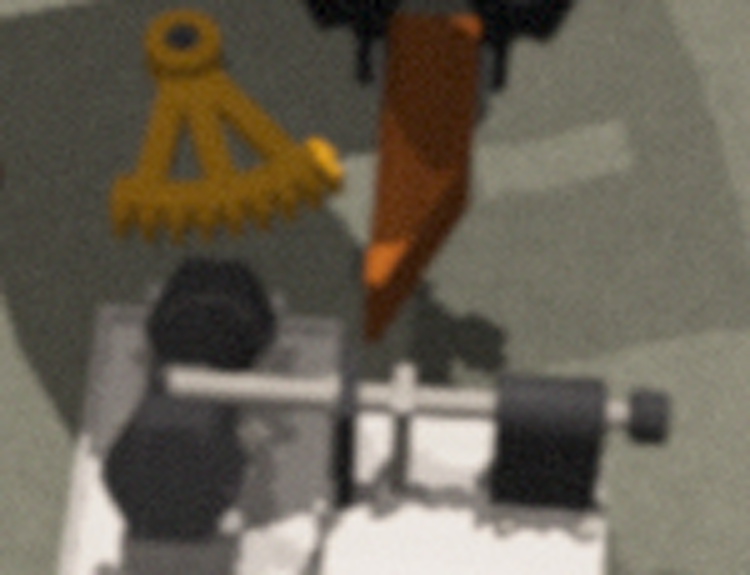

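```bash
python3 - <<'E'
from h import *
t=load("t1"); crop(t,296,140,40,45,16,"lug"); s=load("s3"); crop(s,325,245,70,65,11,"lugs")
a=np.radians(-10.7);ux=np.array([np.cos(a),np.sin(a),0]);uy=np.array([-ux[1],ux[0],0]);g=np.array([.667,.070,.079]);uz=np.array([0,0,1])
for P in ([-20,0,66],[20,0,66],[-20,-8,66],[20,-8,66],[0,0,0],[-12,14,20],[12,14,20]):
  q=g+(ux*P[0]+uy*P[1]+uz*P[2])/1000
  print(P,(proj(t,q)-[296,140])*16+8,(proj(s,q)-[325,245])*11+5)
for X in (-75,75): 
  pass
E
```

```text
[-20, 0, 66] [[218.28492034 422.95637652]] [[141.34194769 315.3728593 ]]
[20, 0, 66] [[288.66647091  96.70329558]] [[126.87741208 494.024477  ]]
[-20, -8, 66] [[286.25313275 436.27244232]] [[ 97.57702823 312.61308829]]
[20, -8, 66] [[356.17465368 109.81592997]] [[ 82.17766003 491.13644868]]
[0, 0, 0] [[266.37195297 415.83974456]] [[128.85598126 612.00812408]]
[-12, 14, 20] [[129.10891634 442.26560942]] [[209.48395887 502.83192209]]
[12, 14, 20] [[169.83671548 254.88031756]] [[201.93161723 608.9650014 ]]
```

View pics/lug.png

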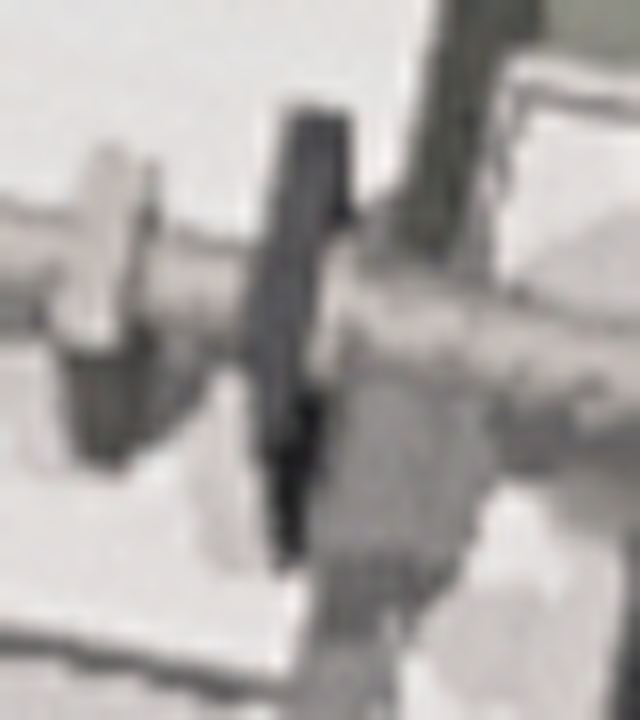

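View pics/lugs.png

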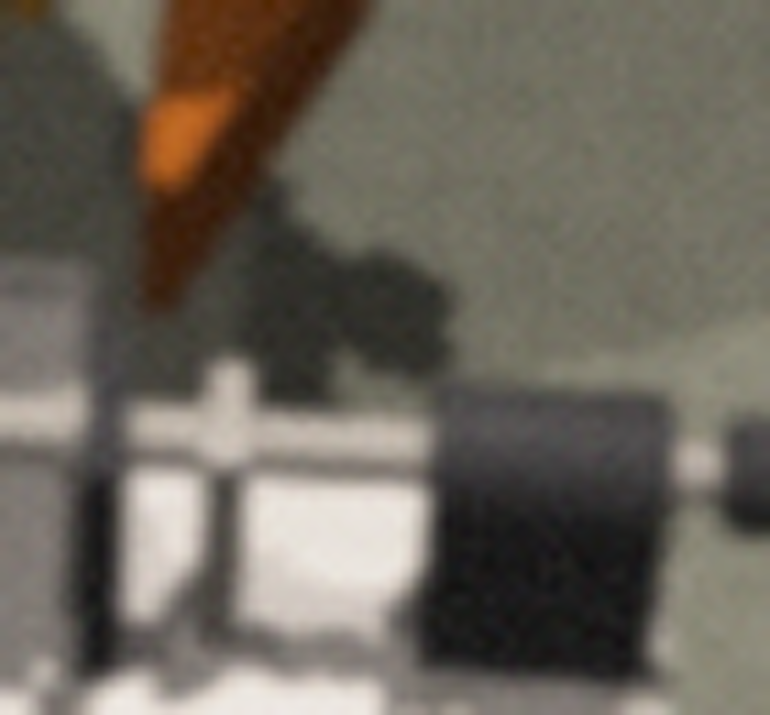

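```bash
cat > g.py <<'E'
from h import *
a=np.radians(-10.7);ux=np.array([np.cos(a),np.sin(a)]);uy=np.array([-ux[1],ux[0]]);g=np.array([.667,.070])
def wg(X,Y,z,off=.0535): c=g+ux*(X-off)+uy*Y; goal((*c,z),79.3)
def wpos(off=.0535):
    s=bot.get_state(); d=s["tcp_pos"][:2]-g; print("wedge X %.4f Y %.4f z %.4f"%(d@ux+off,d@uy,s["tcp_pos"][2]), s["wrist_force"])
E
python3 -c "
from g import *
wpos();wg(-.112,.0215,.0915);wg(-.08,.0215,.0915);wg(.002,.0213,.0915)"
```

```text
wedge X -0.1170 Y 0.0216 z 0.1303 [ 0.29528361  1.23289361 -1.57487448]
slide [-0.    0.49  3.88] rot [ 0.002  0.002 -0.003]
slide [0.01 3.69 3.88] rot [ 0.002  0.002 -0.003]
slide [ 0.02 11.89  3.9 ] rot [ 0.002  0.002 -0.003]
```

```bash
python3 -m jog '[{"slide":[0,0,1.5],"delta_rot":[0,0,0],"jaw":0},{"slide":[0,0.2,3],"delta_rot":[0,0,0],"jaw":0},{"slide":[0,0.5,3.8],"delta_rot":[0.002,0.002,0],"jaw":0},{"slide":[0,1,3.85],"delta_rot":[0.002,0.002,0],"jaw":0},{"slide":[0,2,3.85],"delta_rot":[0.002,0.002,0],"jaw":0},{"slide":[0,3,3.85],"delta_rot":[0.002,0.002,0],"jaw":0},{"slide":[0,3.7,3.85],"delta_rot":[0.002,0.002,0],"jaw":0},{"slide":[0,3.7,3.85],"delta_rot":[0.002,0.002,0],"jaw":0}]' 120
python3 - <<'E'
from g import *
wpos();s=grab("scene","s4"); crop(s,325,245,70,65,10,"lugs4")
wg(-.03,.0213,.091);wg(.002,.0213,.091)
E
```

```text
time: 6.95
tcp_pos: [0.5417, 0.1159, 0.0923]
ee_rot: [[0.19, 0.982, 0.002], [0.982, -0.19, 0.0], [0.001, 0.002, -1.0]]
wrist_force: [2.3, 3.1, -0.4]
gripper_width: 0.0383
wedge X -0.0782 Y 0.0218 z 0.0923 [ 2.30331238  3.05091531 -0.44191122]
slide [-0.03  4.87  0.13] rot [ 0.002 -0.001 -0.004]
slide [-0.01  8.07  0.13] rot [ 0.002 -0.001 -0.004]
```

View pics/lugs4.png

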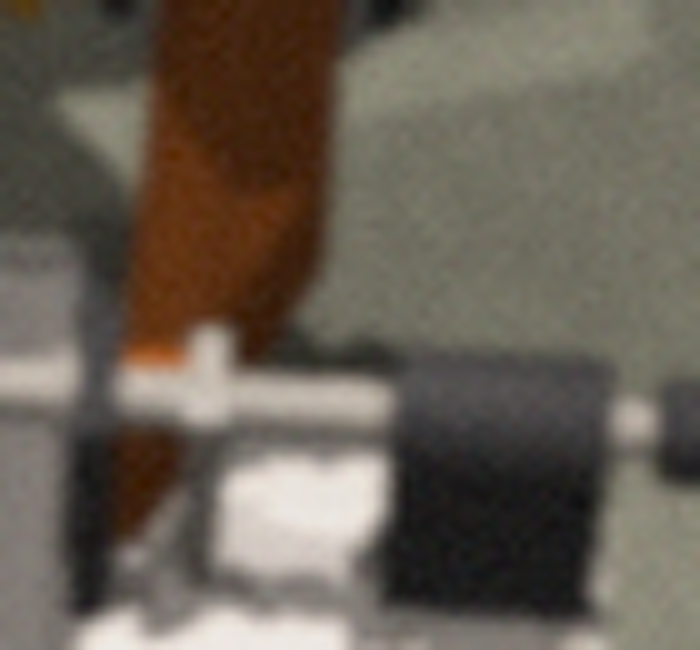

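The tip is in the gap between the lug (crop x≈95) and the shoulder block (x≈205). Push on.

```bash
python3 -m jog '[{"slide":[0,0.7,0.05],"delta_rot":[0,0,0],"jaw":0},{"slide":[0,1.4,0.05],"delta_rot":[0,0,0],"jaw":0},{"slide":[0,2.1,0.05],"delta_rot":[0,0,0],"jaw":0},{"slide":[0,2.8,0.05],"delta_rot":[0,0,0],"jaw":0},{"slide":[0,3.5,0.05],"delta_rot":[0,0,0],"jaw":0},{"slide":[0,4.2,0.05],"delta_rot":[0,0,0],"jaw":0},{"slide":[0,4.9,0.05],"delta_rot":[0,0,0],"jaw":0},{"slide":[0,4.9,0.05],"delta_rot":[0,0,0],"jaw":0}]' 120
python3 - <<'E'
from g import *
wpos();s=grab("scene","s5"); crop(s,325,245,70,65,10,"lugs5")
wg(.002,.0213,.091)
E
```

```text
time: 7.8
tcp_pos: [0.5864, 0.107, 0.0916]
ee_rot: [[0.189, 0.982, -0.004], [0.982, -0.189, 0.0], [-0.0, -0.004, -1.0]]
wrist_force: [-15.7, 6.7, 12.8]
gripper_width: 0.0379
wedge X -0.0326 Y 0.0214 z 0.0916 [-15.66863365   6.67634542  12.81453875]
slide [0.01 3.46 0.05] rot [-0.003  0.    -0.004]
```

View pics/lugs5.png

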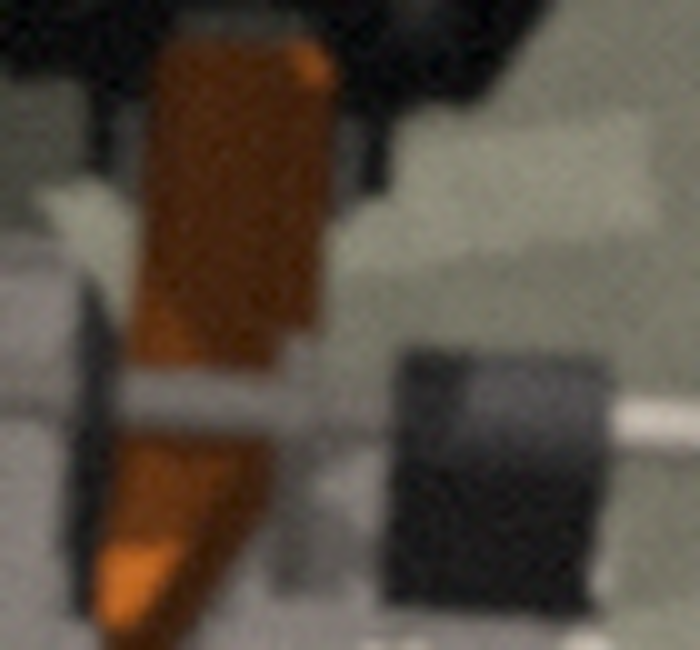

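```bash
python3 -m jog '[{"slide":[0,0.5,-0.1],"delta_rot":[0,0,0],"jaw":0},{"slide":[0,1.1,-0.1],"delta_rot":[0,0,0],"jaw":0},{"slide":[0,1.7,-0.1],"delta_rot":[0,0,0],"jaw":0},{"slide":[0,2.3,-0.1],"delta_rot":[0,0,0],"jaw":0},{"slide":[0,2.9,-0.1],"delta_rot":[0,0,0],"jaw":0},{"slide":[0,3.5,-0.1],"delta_rot":[0,0,0],"jaw":0},{"slide":[0,3.7,-0.1],"delta_rot":[0,0,0],"jaw":0},{"slide":[0,3.8,-0.1],"delta_rot":[0,0,0],"jaw":0}]' 120
python3 - <<'E'
from g import *
wpos();s=grab("scene","s6"); crop(s,325,245,70,65,10,"lugs6"); w=grab("wrist","w6")
E
```

```text
time: 8.65
tcp_pos: [0.6217, 0.0999, 0.092]
ee_rot: [[0.19, 0.982, -0.007], [0.982, -0.19, 0.0], [-0.001, -0.007, -1.0]]
wrist_force: [-9.7, 4.8, 1.9]
gripper_width: 0.0379
wedge X 0.0034 Y 0.0210 z 0.0920 [-9.71991915  4.80536185  1.91977604]
```

View pics/lugs6.png

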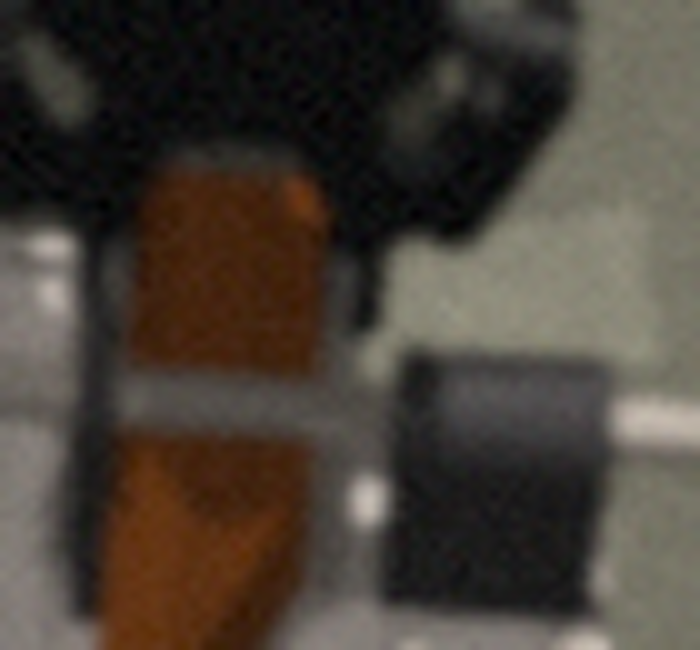

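View pics/w6.png

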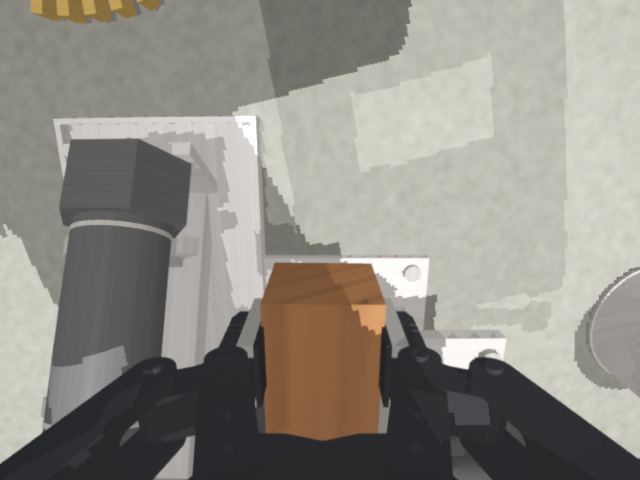

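```bash
python3 -m jog '[{"slide":[0,0,0],"delta_rot":[0,0,0],"jaw":0.55},{"slide":[0,0,0],"delta_rot":[0,0,0],"jaw":0.65},{"slide":[0,0,0],"delta_rot":[0,0,0],"jaw":0.7},{"slide":[0,0,0],"delta_rot":[0,0,0],"jaw":0.7},{"slide":[0,0,0],"delta_rot":[0,0,0],"jaw":0.7},{"slide":[0,0,0],"delta_rot":[0,0,0],"jaw":0.7},{"slide":[0,0,0],"delta_rot":[0,0,0],"jaw":0.7},{"slide":[0,0,0],"delta_rot":[0,0,0],"jaw":0.7}]'
python3 - <<'E'
from g import *
wpos();s=grab("scene","s7"); crop(s,325,245,70,65,10,"lugs7"); w=grab("wrist","w7")
E
```

```text
time: 9.55
tcp_pos: [0.6218, 0.0999, 0.092]
ee_rot: [[0.19, 0.982, -0.007], [0.982, -0.19, 0.0], [-0.001, -0.007, -1.0]]
wrist_force: [-0.3, -0.5, -0.6]
gripper_width: 0.0597
wedge X 0.0035 Y 0.0210 z 0.0920 [-0.31143697 -0.52635877 -0.58722007]
```

View pics/lugs7.png

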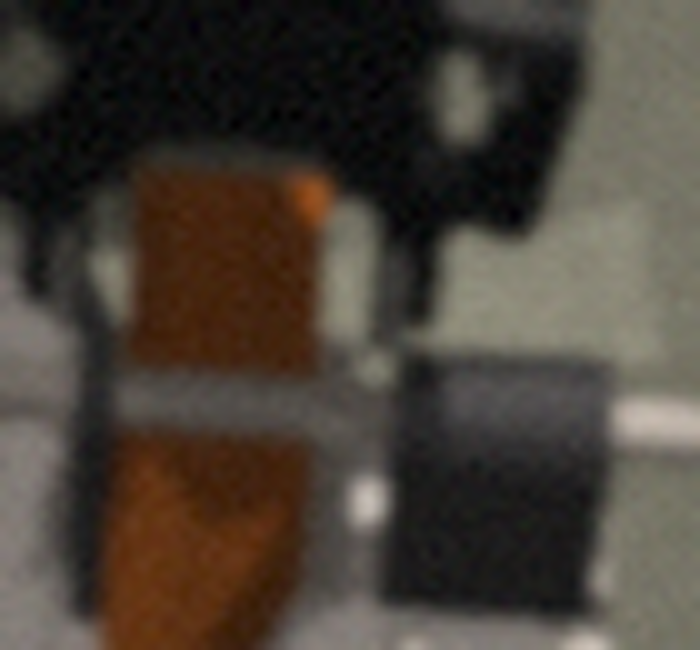

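View pics/w7.png

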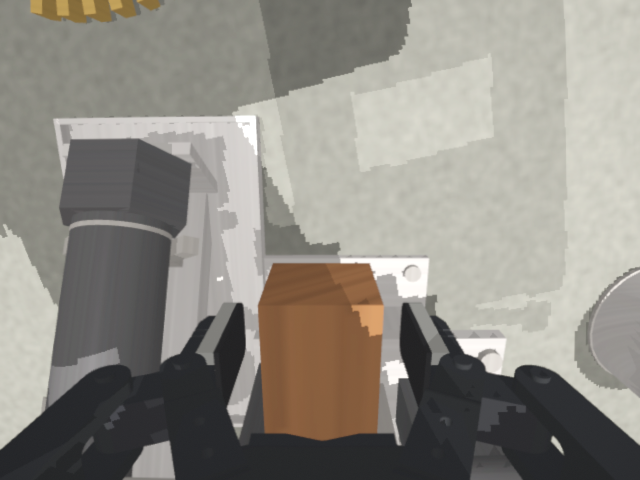

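```bash
python3 - <<'E' 
from h import *
s=bot.get_state();print(s["joints"],s["tcp_pos"]); goal((.585,.107,.26),79.3)
E
python3 -m jog '[{"slide":[0,0,-3],"delta_rot":[0,0,0],"jaw":0.7},{"slide":[0,0,-7],"delta_rot":[0,0,0],"jaw":0.7},{"slide":[0,0,-11],"delta_rot":[0,0,0],"jaw":0.7},{"slide":[0,0,-15],"delta_rot":[0,0,0],"jaw":0.75},{"slide":[0,-2,-17],"delta_rot":[0.04,0,0],"jaw":0.75},{"slide":[0,-4,-17],"delta_rot":[0.08,0,0],"jaw":0.75},{"slide":[0,-5,-17],"delta_rot":[0.12,0,0],"jaw":0.75},{"slide":[0,-5,-17],"delta_rot":[0.12,0,0],"jaw":0.75}]'
python3 - <<'E'
from h import *
s=bot.get_state();print(s["joints"],s["tcp_pos"],s["ee_rot"])
f=grab("wrist","w8"); grab("top","t8"); g=grab("scene","s8"); crop(g,265,245,150,115,5,"sc8")
E
```

```text
[ 6.33872779e+00  3.52368460e+01  1.00516159e+02  8.26301562e-02
  4.46397015e+01 -7.27917798e+01] [0.62176964 0.09993478 0.09204133]
slide [ -0.02  -3.86 -16.77] rot [-0.007  0.001 -0.004]
time: 10.45
tcp_pos: [0.5735, 0.1094, 0.2625]
ee_rot: [[0.19, 0.974, -0.125], [0.982, -0.188, 0.023], [-0.001, -0.127, -0.992]]
wrist_force: [0.7, -0.3, -0.5]
gripper_width: 0.0641
[  6.47308042  24.2801027   92.65247844   2.26143471  70.0836496
 -73.49421658] [0.57348012 0.10943954 0.26250185] [[ 0.18960404  0.97384244 -0.12522467]
 [ 0.98186008 -0.18819089  0.02312929]
 [-0.00104186 -0.12733852 -0.99185877]]
```

View pics/w8.png

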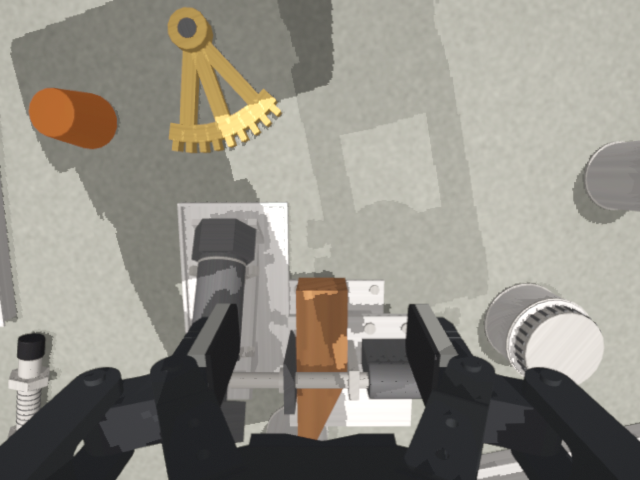

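View pics/sc8.png

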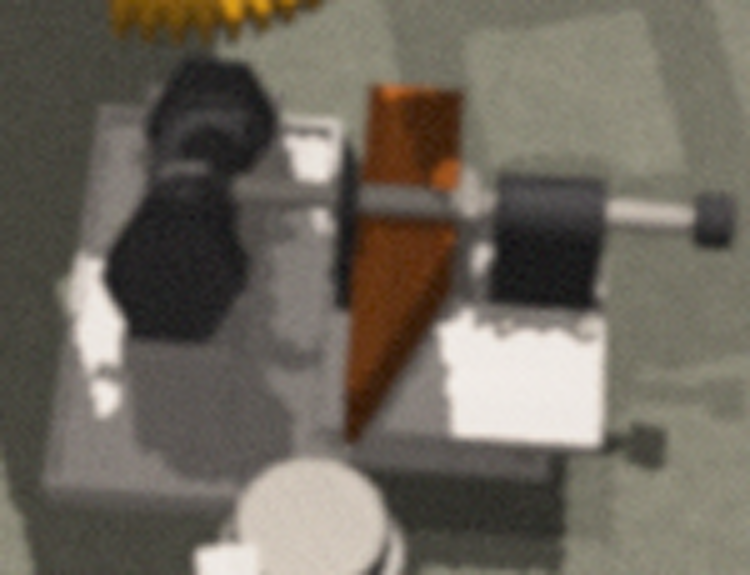

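View pics/t8.png

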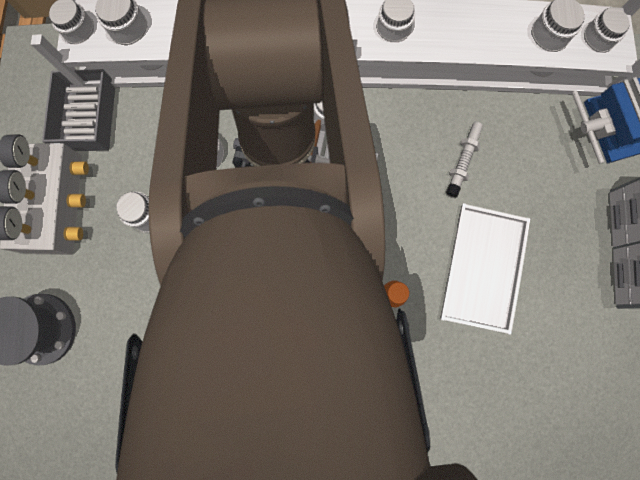

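```bash
python3 - <<'E'
import numpy as np
D=[((-0.0,27.5501,91.4964,61.0253),(.64956,.23065)),((0,24.784,114.3115,40.797),(np.hypot(.5037,.1226),.1303)),((0,35.237,100.516,44.640),(np.hypot(.62177,.09993),.09204)),((0,24.280,92.652,70.084),(np.hypot(.57348,.10944),.2625))]
# unknown a1,L2,A,B,d1,L
M=[];y=[]
for (_,a,b,c),(r,z) in D:
    a,b,c=np.radians([a,b,c]);e=a+b;t=a+b+c
    M.append([1,np.sin(a),np.sin(e),np.cos(e),0,np.sin(t)]);y.append(r)
    M.append([0,np.cos(a),np.cos(e),-np.sin(e),1,np.cos(t)]);y.append(z)
M=np.array(M);x,res,rk,sv=np.linalg.lstsq(M,np.array(y),rcond=None);print(x,rk,sv,(M@x-y)*1000)
from scipy.optimize import least_squares
def fk(q): a,b,c=np.radians(q);e=a+b;t=e+c;return np.array([[1,np.sin(a),np.sin(e),np.cos(e),0,np.sin(t)],[0,np.cos(a),np.cos(e),-np.sin(e),1,np.cos(t)]])@x
for r,z,til in [(.625,.064,150),(.625,.064,165),(.625,.064,180),(.585,.134,150),(.55,.25,150)]:
    s=least_squares(lambda p:np.r_[fk([p[0],p[1],til-p[0]-p[1]])-[r,z]],[30,105]);p=s.x;print(r,z,til,p,til-p.sum(),s.cost)
E
```

```text
[3.76476533e-04 5.96938851e-01 4.45294478e-01 3.24145274e-02
 3.09062245e-01 3.62973086e-01] 6 [3.93394529 2.88910472 0.31322227 0.2457422  0.12873749 0.04558066] [ 0.01030533  0.15277321 -0.03233684 -0.03217223  0.03323902  0.02202409
 -0.01120751 -0.14262507]
0.625 0.064 150 [ 33.09446314 127.5240998 ] -10.618562944618247 1.6518496056907356e-22
0.625 0.064 165 [ 32.87829723 115.39042045] 16.731282314669613 1.9730124194668943e-16
0.625 0.064 180 [ 36.98237688 102.36198727] 40.6556358483206 6.175046534063753e-20
0.585 0.134 150 [ 22.66638432 130.35871311] -3.025097424945244 2.921955396770295e-14
0.55 0.25 150 [  7.23378893 127.59276091] 15.173450160606023 3.9502849489194746e-21
```

```bash
cat > v.py <<'E'
from h import *
a=np.radians(-10.7);cx=np.array([np.cos(a),np.sin(a),0]);cy=np.array([-cx[1],cx[0],0]);cz=np.array([0,0,1.])
C=np.array([.628,.006,0])
vx=cx*np.cos(np.pi/6)+cz*.5; vz=-cx*.5+cz*np.cos(np.pi/6)
seat=C+.09*cz
def V(x,y,z): return seat+(vx*x+cy*y+vz*z)/1000
E
python3 - <<'E'
from v import *
f=load("w8");g=load("s8");t=load("t1")
for P in [(-90,-14.4,25),(-90,14.4,25),(-60,-14.4,25),(-60,14.4,25),(-60,21,0),(-60,-21,0),(60,14.4,25),(60,-14.4,25),(90,14.4,25),(90,-14.4,25),(28,0,21)]:
    print(P,np.round(proj(f,V(*P))[0],1),"tc",np.round((proj(t,V(*P))[0]-[235,80])*3.5+1.2),"sc",np.round((proj(g,V(*P))[0]-[265,245])*5+2))
crop(f,170,190,110,140,5,"w8c")
E
```

```text
(-90, -14.4, 25) [201. 219.] tc [377. 534.] sc [185.  63.]
(-90, 14.4, 25) [233.8 218.8] tc [327. 524.] sc [250.  67.]
(-60, -14.4, 25) [197.3 251.5] tc [387. 484.] sc [178.  89.]
(-60, 14.4, 25) [231.2 251.4] tc [336. 474.] sc [244.  93.]
(-60, 21, 0) [244.5 260.5] tc [329. 458.] sc [257. 147.]
(-60, -21, 0) [198.3 260.7] tc [402. 472.] sc [161. 141.]
(60, 14.4, 25) [219.7 403.5] tc [376. 265.] sc [218. 206.]
(60, -14.4, 25) [181.5 403.3] tc [430. 276.] sc [146. 201.]
(90, 14.4, 25) [216.6 447.6] tc [387. 210.] sc [211. 237.]
(90, -14.4, 25) [177.2 447.2] tc [441. 221.] sc [137. 233.]
(28, 0, 21) [205.8 359.6] tc [392. 326.] sc [190. 180.]
```

View pics/w8c.png

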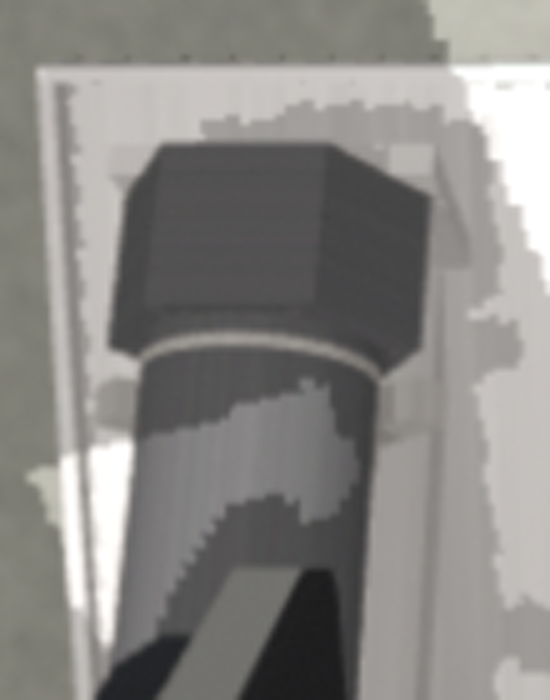

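```bash
cat >> v.py <<'E'
def tool(til,yawoff=0):
    b=np.radians(til);tz=cx*np.sin(b)-cz*np.cos(b);return np.c_[cy,np.cross(tz,cy),tz]
E
python3 - <<'E'
from v import *
R=tool(12);G=V(-16,1,0)+.018*R[:,2];print(G,R)
goal(G-.13*R[:,2],R=R)
E
```

```text
[0.61824752 0.00886044 0.06439334] [[ 0.18566662  0.96114035  0.20429669]
 [ 0.9826128  -0.18160935 -0.03860226]
 [ 0.          0.20791169 -0.9781476 ]]
slide [-9.03  4.38  6.58] rot [-0.335  0.001 -0.004]
```

```bash
python3 -m jog '[{"slide":[-2.5,1,0],"delta_rot":[-0.08,0,0],"jaw":0.8},{"slide":[-5,2,0.5],"delta_rot":[-0.16,0,0],"jaw":0.8},{"slide":[-7.5,3,1.5],"delta_rot":[-0.24,0,0],"jaw":0.8},{"slide":[-9,4,3.5],"delta_rot":[-0.3,0,0],"jaw":0.8},{"slide":[-9,4.4,5.5],"delta_rot":[-0.335,0,-0.004],"jaw":0.8},{"slide":[-9,4.4,6.6],"delta_rot":[-0.335,0,-0.004],"jaw":0.8},{"slide":[-9,4.4,6.6],"delta_rot":[-0.335,0,-0.004],"jaw":0.8},{"slide":[-9,4.4,6.6],"delta_rot":[-0.335,0,-0.004],"jaw":0.8}]'
python3 - <<'E'
from v import *
R=tool(12);G=V(-16,1,0)+.018*R[:,2]
print(bot.get_state()["joints"])
goal(G,R=R); f=grab("wrist","w9")
for P in [(-90,-14.4,25),(-90,14.4,25),(-60,-14.4,25),(-60,14.4,25)]: print(proj(f,V(*P)))
E
```

```text
time: 11.4
tcp_pos: [0.5927, 0.0144, 0.1918]
ee_rot: [[0.185, 0.961, 0.204], [0.983, -0.181, -0.04], [-0.001, 0.208, -0.978]]
wrist_force: [0.3, -0.3, 1.0]
gripper_width: 0.0685
[ -0.1302712   20.38589019 111.59303964  -3.79848182  36.30419174
 -76.62049211]
slide [-0.05 -0.09 13.  ] rot [-0.     0.001  0.   ]
[[295.78586291 112.12800865]]
[[343.59210552 112.05553849]]
[[295.6643109  161.48319363]]
[[343.72022861 161.43082627]]
```

View pics/w9.png

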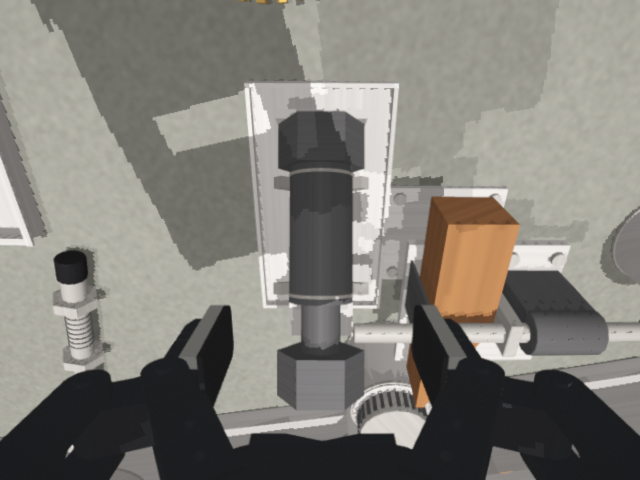

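```bash
python3 -m jog '[{"slide":[0,-0.1,3],"delta_rot":[0,0,0],"jaw":0.8},{"slide":[0,-0.1,6],"delta_rot":[0,0,0],"jaw":0.8},{"slide":[0,-0.1,9],"delta_rot":[0,0,0],"jaw":0.8},{"slide":[0,-0.1,11],"delta_rot":[0,0,0],"jaw":0.8},{"slide":[0,-0.1,12.3],"delta_rot":[0,0,0],"jaw":0.8},{"slide":[0,-0.1,13],"delta_rot":[0,0,0],"jaw":0.8},{"slide":[0,-0.1,13],"delta_rot":[0,0,0],"jaw":0.8},{"slide":[0,-0.1,13],"delta_rot":[0,0,0],"jaw":0.8}]'
python3 - <<'E'
from v import *
f=grab("wrist","w10");print(bot.get_state()["joints"])
E
```

```text
time: 12.25
tcp_pos: [0.6191, 0.0095, 0.0657]
ee_rot: [[0.185, 0.961, 0.206], [0.983, -0.181, -0.04], [-0.001, 0.209, -0.978]]
wrist_force: [0.4, -0.4, 0.5]
gripper_width: 0.0682
[ -0.63778818  32.93940495 113.65608983  -5.83416241  21.58319737
 -74.76520214]
```

View pics/w10.png

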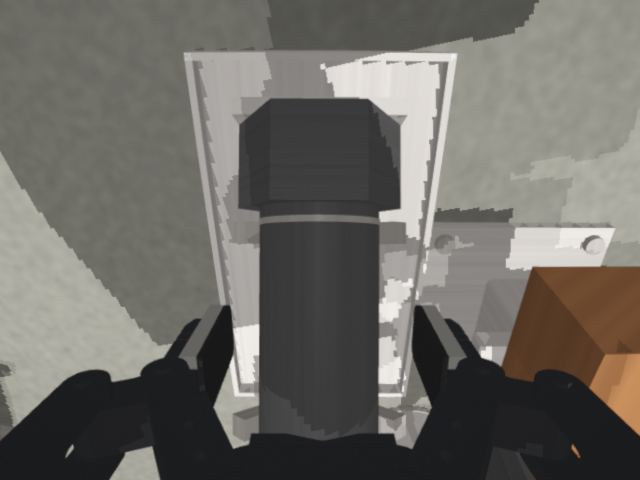

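```bash
python3 -m jog '[{"slide":[0,0,0],"delta_rot":[0,0,0],"jaw":0.3},{"slide":[0,0,0],"delta_rot":[0,0,0],"jaw":0.3},{"slide":[0,0,0],"delta_rot":[0,0,0],"jaw":0.2},{"slide":[0,0,0],"delta_rot":[0,0,0],"jaw":0},{"slide":[0,0,0],"delta_rot":[0,0,0],"jaw":0},{"slide":[0,0,0],"delta_rot":[0,0,0],"jaw":0},{"slide":[0,0,0],"delta_rot":[0,0,0],"jaw":0},{"slide":[0,0,0],"delta_rot":[0,0,0],"jaw":0}]' 120
python3 - <<'E'
from v import *
s=bot.get_state();print(s["wrist_force"],s["gripper_width"])
print(s["ee_rot"].T@vz)
f=grab("wrist","w11")
E
```

```text
time: 13.1
tcp_pos: [0.6194, 0.0084, 0.0674]
ee_rot: [[0.186, 0.961, 0.207], [0.983, -0.181, -0.041], [-0.001, 0.211, -0.977]]
wrist_force: [-8.9, -14.0, 21.7]
gripper_width: 0.0392
[ -8.94178125 -14.03060156  21.7269271 ] 0.03919887937681319
[-0.00124761 -0.3058839  -0.952068  ]
```

View pics/w11.png

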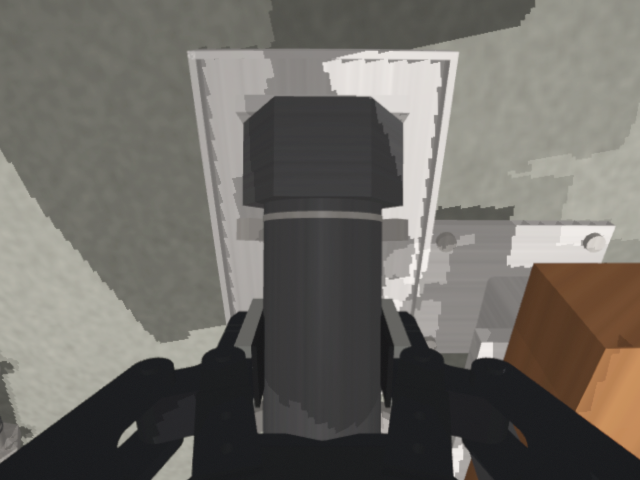

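```bash
python3 -m jog '[{"slide":[0,-0.15,-0.5],"delta_rot":[0,0,0],"jaw":0},{"slide":[0,-0.45,-1.4],"delta_rot":[0,0,0],"jaw":0},{"slide":[0,-0.8,-2.5],"delta_rot":[0,0,0],"jaw":0},{"slide":[0,-1.2,-3.7],"delta_rot":[0,0,0],"jaw":0},{"slide":[0,-1.6,-5],"delta_rot":[0,0,0],"jaw":0},{"slide":[0,-2,-6.3],"delta_rot":[0,0,0],"jaw":0},{"slide":[0,-2.4,-7.5],"delta_rot":[0,0,0],"jaw":0},{"slide":[0,-2.7,-8.5],"delta_rot":[0,0,0],"jaw":0}]' 120
python3 - <<'E'
from v import *
s=bot.get_state();print(s["wrist_force"],s["gripper_width"],s["joints"])
f=grab("wrist","w12"); g=grab("scene","s12");crop(g,265,205,150,115,5,"sc12")
E
```

```text
time: 13.95
tcp_pos: [0.5753, 0.0169, 0.146]
ee_rot: [[0.185, 0.96, 0.208], [0.983, -0.181, -0.041], [-0.001, 0.212, -0.977]]
wrist_force: [0.4, 0.0, -8.3]
gripper_width: 0.0388
[ 4.42136622e-01  4.96425052e-04 -8.32815503e+00] 0.03881209874443175 [  0.19208855  22.91191764 116.31889104  -4.90423953  28.87438441
 -75.07771361]
```

View pics/w12.png

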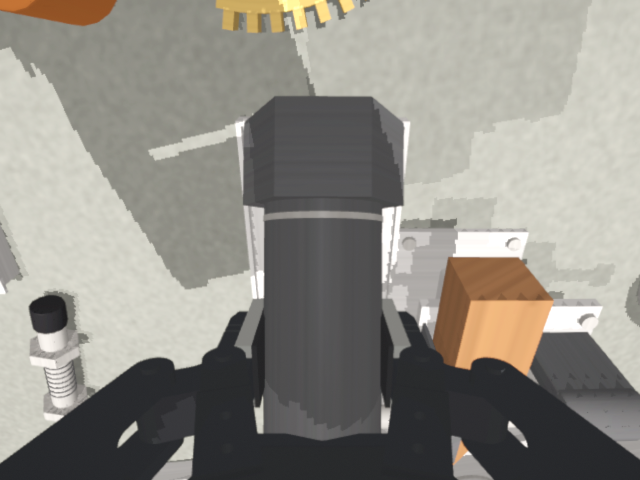

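View pics/sc12.png

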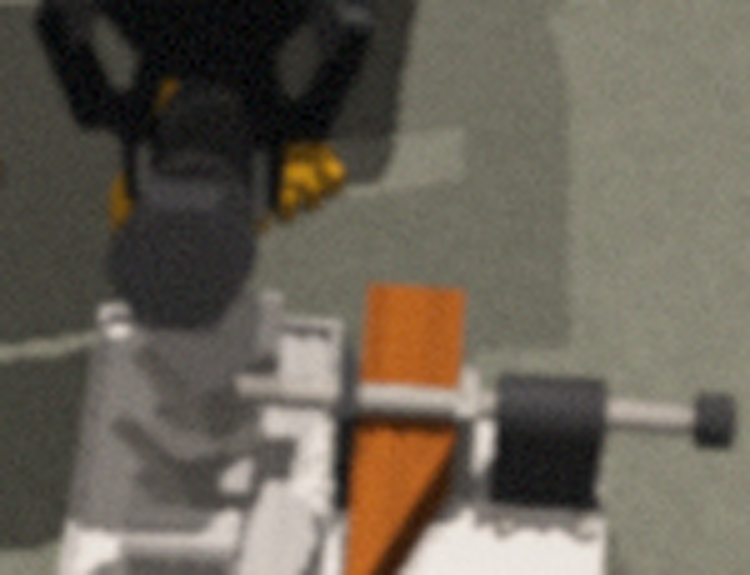

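```bash
cat >> v.py <<'E'
Rg=np.array([[0.186,0.961,0.207],[0.983,-0.181,-0.041],[-0.001,0.211,-0.977]]);tg=np.array([.6194,.0084,.0674])
vc=Rg.T@(seat-tg)   # valve centre in tool
vxt=Rg.T@vx
def place(ctr,til,s=None):
    R=tool(til); print("vx pitch",np.degrees(np.arcsin((R@vxt)[2])),"tcp",ctr-R@vc); goal(ctr-R@vc,R=R)
E
python3 - <<'E'
from v import *
print(vc,vxt)
T=np.array([.4732,-.2888,0])
place(T+[0,0,.19],-18); 
R=tool(12)
goal((.53,-.13,.22),R=tool(0))
E
```

```text
[-0.0007822  0.0134676 -0.0202016] [-2.78559700e-04  9.52383259e-01 -3.05757225e-01]
vx pitch -0.2011206552437074 tcp [ 0.45462539 -0.28449425  0.17494885]
slide [-31.87  -5.58  -4.1 ] rot [0.529 0.001 0.   ]
slide [-15.29  -0.17  -7.56] rot [0.214 0.001 0.   ]
```

```bash
python3 -m jog '[{"slide":[0,-0.3,-2],"delta_rot":[0,0,0],"jaw":0},{"slide":[-0.5,-0.5,-5],"delta_rot":[0,0,0],"jaw":0},{"slide":[-2.5,-0.8,-7.5],"delta_rot":[0.02,0,0],"jaw":0},{"slide":[-5.5,-1,-8],"delta_rot":[0.05,0,0],"jaw":0},{"slide":[-9,-1.2,-8],"delta_rot":[0.1,0,0],"jaw":0},{"slide":[-12.5,-1.4,-8],"delta_rot":[0.15,0,0],"jaw":0},{"slide":[-15.5,-1.6,-8],"delta_rot":[0.2,0,0],"jaw":0},{"slide":[-17.5,-1.8,-8],"delta_rot":[0.23,0,0],"jaw":0}]'
python3 - <<'E'
from v import *
T=np.array([.4732,-.2888,0])
place(T+[0,0,.15],-18); print(bot.get_state()["joints"])
E
```

```text
time: 14.85
tcp_pos: [0.5094, -0.1508, 0.2206]
ee_rot: [[0.187, 0.982, -0.017], [0.982, -0.187, 0.002], [-0.001, -0.017, -1.0]]
wrist_force: [0.9, 0.5, -8.8]
gripper_width: 0.0391
vx pitch -0.2011206552437074 tcp [ 0.45462539 -0.28449425  0.13494885]
slide [-14.14  -2.74   8.64] rot [ 0.297  0.001 -0.001]
[-19.60425621  19.24303368 106.9349362   -0.27884536  54.77135867
 -98.68712845]
```

```bash
python3 -m jog '[{"slide":[-2.5,-0.5,0],"delta_rot":[0.05,0,0],"jaw":0},{"slide":[-5.5,-1,0],"delta_rot":[0.1,0,0],"jaw":0},{"slide":[-8.5,-1.6,1],"delta_rot":[0.16,0,0],"jaw":0},{"slide":[-11.5,-2.2,3],"delta_rot":[0.22,0,0],"jaw":0},{"slide":[-13.5,-2.6,5],"delta_rot":[0.27,0,0],"jaw":0},{"slide":[-14.1,-2.7,7],"delta_rot":[0.297,0,0],"jaw":0},{"slide":[-14.1,-2.7,8.6],"delta_rot":[0.297,0,0],"jaw":0},{"slide":[-14.1,-2.7,8.6],"delta_rot":[0.297,0,0],"jaw":0}]'
python3 - <<'E'
from v import *
T=np.array([.4732,-.2888,0])
place(T+[0,0,.06],-18);place(T+[0,0,.0285],-18); print(bot.get_state()["joints"])
f=grab("wrist","w13"); g=grab("scene","s13");crop(g,110,190,150,115,5,"sc13");grab("top","t13")
E
```

```text
time: 15.65
tcp_pos: [0.4544, -0.284, 0.1328]
ee_rot: [[0.187, 0.933, -0.306], [0.982, -0.178, 0.058], [-0.0, -0.312, -0.95]]
wrist_force: [-1.1, -0.7, -7.4]
gripper_width: 0.039
vx pitch -0.2011206552437074 tcp [ 0.45462539 -0.28449425  0.04494885]
slide [-0.05  2.77  8.34] rot [-0.003 -0.    -0.001]
vx pitch -0.2011206552437074 tcp [ 0.45462539 -0.28449425  0.01344885]
slide [-0.05  3.75 11.33] rot [-0.003 -0.    -0.001]
[ -30.96675584   34.43589581   97.93436815   -6.82464754   64.88717986
 -106.3454952 ]
```

View pics/w13.png

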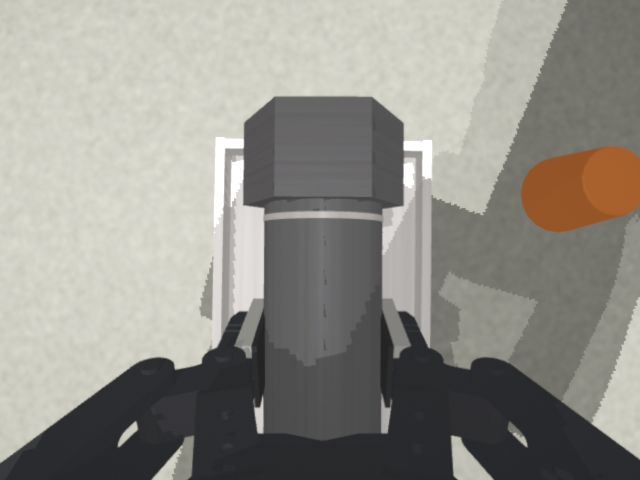

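View pics/sc13.png

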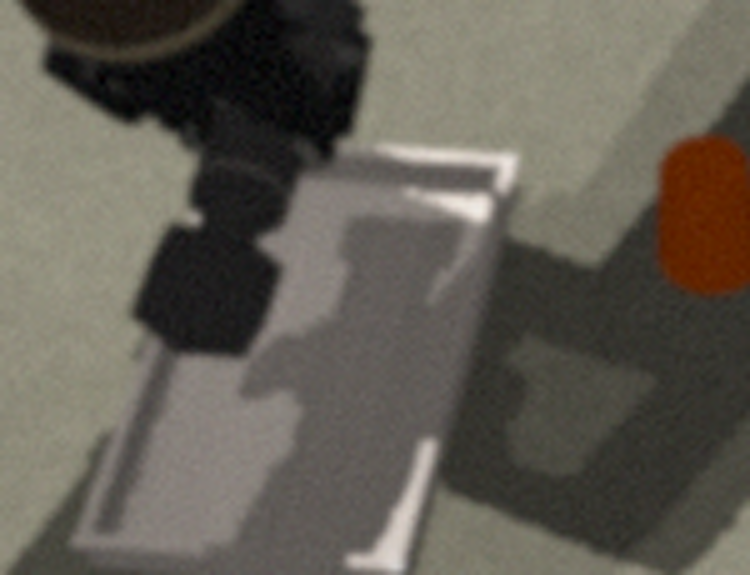

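View pics/t13.png

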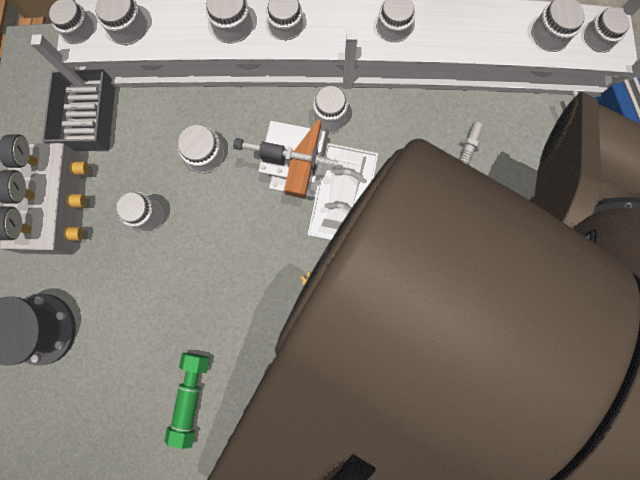

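```bash
python3 -m jog '[{"slide":[0,0.5,1.5],"delta_rot":[0,0,0],"jaw":0},{"slide":[0,1.3,4],"delta_rot":[0,0,0],"jaw":0},{"slide":[0,2.1,6.5],"delta_rot":[0,0,0],"jaw":0},{"slide":[0,2.8,8.5],"delta_rot":[0,0,0],"jaw":0},{"slide":[0,3.2,9.7],"delta_rot":[0,0,0],"jaw":0},{"slide":[0,3.4,10.4],"delta_rot":[0,0,0],"jaw":0},{"slide":[0,3.5,10.7],"delta_rot":[0,0,0],"jaw":0},{"slide":[0,3.5,10.7],"delta_rot":[0,0,0],"jaw":0}]'
python3 - <<'E'
from v import *
T=np.array([.4732,-.2888,0])
place(T+[0,0,.028],-18); s=bot.get_state();print(s["wrist_force"]); print("ctr",s["tcp_pos"]+s["ee_rot"]@vc,"pitch",np.degrees(np.arcsin((s["ee_rot"]@vxt)[2])))
g=grab("scene","s14");crop(g,110,190,150,115,5,"sc14")
E
```

```text
time: 16.6
tcp_pos: [0.4562, -0.2847, 0.0235]
ee_rot: [[0.186, 0.935, -0.302], [0.983, -0.178, 0.055], [-0.002, -0.307, -0.952]]
wrist_force: [-0.3, -0.5, -8.5]
gripper_width: 0.0388
vx pitch -0.2011206552437074 tcp [ 0.45462539 -0.28449425  0.01294885]
slide [-0.01  0.17  1.05] rot [ 0.002  0.002 -0.001]
[-0.28440358 -0.45837999 -8.45577987]
ctr [ 0.47475189 -0.28897872  0.03860728] pitch -0.10387939493213054
```

View pics/sc14.png

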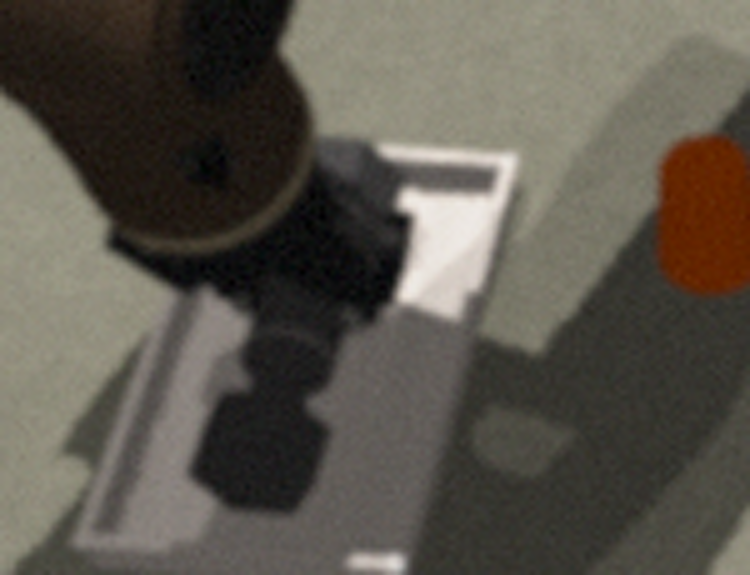

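```bash
python3 -m jog '[{"slide":[0,0.06,0.2],"delta_rot":[0,0,0],"jaw":0},{"slide":[0,0.12,0.4],"delta_rot":[0,0,0],"jaw":0},{"slide":[0,0.18,0.6],"delta_rot":[0,0,0],"jaw":0},{"slide":[0,0.22,0.7],"delta_rot":[0,0,0],"jaw":0},{"slide":[0,0.25,0.8],"delta_rot":[0,0,0],"jaw":0},{"slide":[0,0.28,0.85],"delta_rot":[0,0,0],"jaw":0},{"slide":[0,0.28,0.9],"delta_rot":[0,0,0],"jaw":0},{"slide":[0,0.28,0.9],"delta_rot":[0,0,0],"jaw":0}]'
```

```text
time: 17.45
tcp_pos: [0.4562, -0.2847, 0.0144]
ee_rot: [[0.186, 0.935, -0.302], [0.983, -0.178, 0.055], [-0.002, -0.307, -0.952]]
wrist_force: [-1.0, -0.1, -8.2]
gripper_width: 0.0395
```

No contact yet (force still ≈ the weight); go down in smaller increments.

```bash
python3 -m jog '[{"slide":[0,0.03,0.1],"delta_rot":[0,0,0],"jaw":0},{"slide":[0,0.03,0.1],"delta_rot":[0,0,0],"jaw":0},{"slide":[0,0.06,0.15],"delta_rot":[0,0,0],"jaw":0},{"slide":[0,0.06,0.2],"delta_rot":[0,0,0],"jaw":0},{"slide":[0,0.06,0.2],"delta_rot":[0,0,0],"jaw":0},{"slide":[0,0.07,0.25],"delta_rot":[0,0,0],"jaw":0},{"slide":[0,0.07,0.25],"delta_rot":[0,0,0],"jaw":0},{"slide":[0,0.07,0.25],"delta_rot":[0,0,0],"jaw":0}]'
```

```text
time: 18.25
tcp_pos: [0.4563, -0.2848, 0.0124]
ee_rot: [[0.186, 0.935, -0.302], [0.982, -0.178, 0.055], [-0.002, -0.307, -0.952]]
wrist_force: [0.3, 2.4, 5.1]
gripper_width: 0.0393
```

```bash
python3 -m jog '[{"slide":[0,0,0],"delta_rot":[0,0,0],"jaw":0.5},{"slide":[0,0,0],"delta_rot":[0,0,0],"jaw":0.55},{"slide":[0,0,0],"delta_rot":[0,0,0],"jaw":0.6},{"slide":[0,0,0],"delta_rot":[0,0,0],"jaw":0.7},{"slide":[0,0,0],"delta_rot":[0,0,0],"jaw":0.8},{"slide":[0,0,0],"delta_rot":[0,0,0],"jaw":0.8},{"slide":[0,0,0],"delta_rot":[0,0,0],"jaw":0.8},{"slide":[0,0,0],"delta_rot":[0,0,0],"jaw":0.8}]' 20
python3 - <<'E'
from v import *
f=grab("wrist","w15")
E
```

```text
time: 19.05
tcp_pos: [0.4563, -0.2848, 0.0124]
ee_rot: [[0.186, 0.935, -0.302], [0.982, -0.178, 0.055], [-0.002, -0.307, -0.952]]
wrist_force: [0.3, 0.3, -1.2]
gripper_width: 0.068
```

View pics/w15.png

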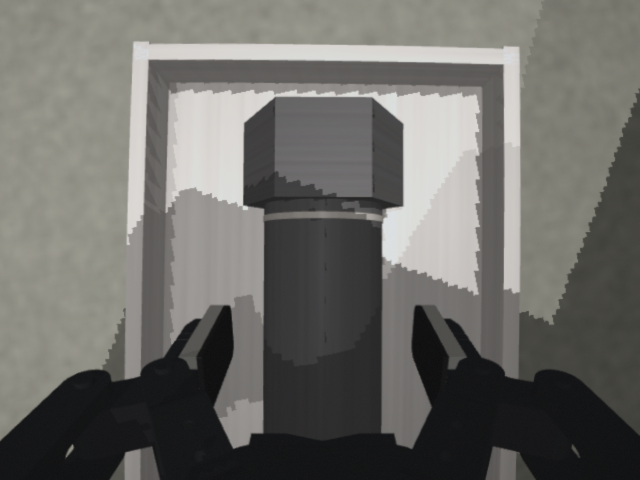

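Valve rests in the tray, clear of both walls, fingers open. Retract straight back along the tool.

```bash
python3 -m jog '[{"slide":[0,0,-1],"delta_rot":[0,0,0],"jaw":0.8},{"slide":[0,0,-3],"delta_rot":[0,0,0],"jaw":0.8},{"slide":[0,0,-6],"delta_rot":[0,0,0],"jaw":0.8},{"slide":[0,0,-9],"delta_rot":[0,0,0],"jaw":0.8},{"slide":[0,0,-12],"delta_rot":[0,0,0],"jaw":0.8},{"slide":[0,0,-15],"delta_rot":[0,0,0],"jaw":0.8},{"slide":[0,0,-18],"delta_rot":[0,0,0],"jaw":0.8},{"slide":[0,0,-18],"delta_rot":[0,0,0],"jaw":0.8}]'
python3 -m jog '[{"slide":[-3,-2,-2],"delta_rot":[0,0,0],"jaw":0.8},{"slide":[-6,-3,-2],"delta_rot":[0,0,0],"jaw":0.8},{"slide":[-10,-4,-3],"delta_rot":[0,0,0],"jaw":0.8},{"slide":[-14,-4,-4],"delta_rot":[0,0,0],"jaw":0.8},{"slide":[-18,-4,-4],"delta_rot":[0,0,0],"jaw":0.8},{"slide":[-22,-4,-4],"delta_rot":[0,0,0],"jaw":0.8},{"slide":[-24,-4,-4],"delta_rot":[0,0,0],"jaw":0.8},{"slide":[-24,-4,-4],"delta_rot":[0,0,0],"jaw":0.8}]'
python3 - <<'E'
from v import *
grab("top","t16");grab("scene","s16")
E
```

```text
time: 19.9
tcp_pos: [0.5134, -0.2958, 0.1881]
ee_rot: [[0.186, 0.937, -0.296], [0.983, -0.179, 0.052], [-0.004, -0.301, -0.954]]
wrist_force: [1.5, -0.5, 0.4]
gripper_width: 0.068
time: 20.7
tcp_pos: [0.4417, -0.529, 0.2388]
ee_rot: [[0.188, 0.936, -0.296], [0.982, -0.181, 0.052], [-0.005, -0.301, -0.954]]
wrist_force: [-0.7, 0.4, -0.1]
gripper_width: 0.0683
```

View pics/t16.png

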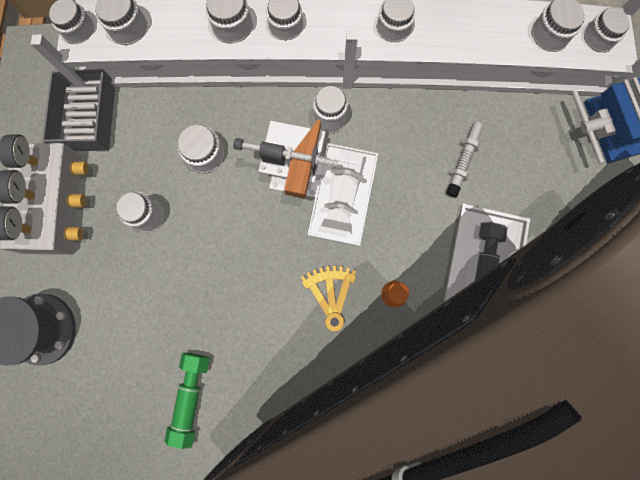

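View pics/s16.png

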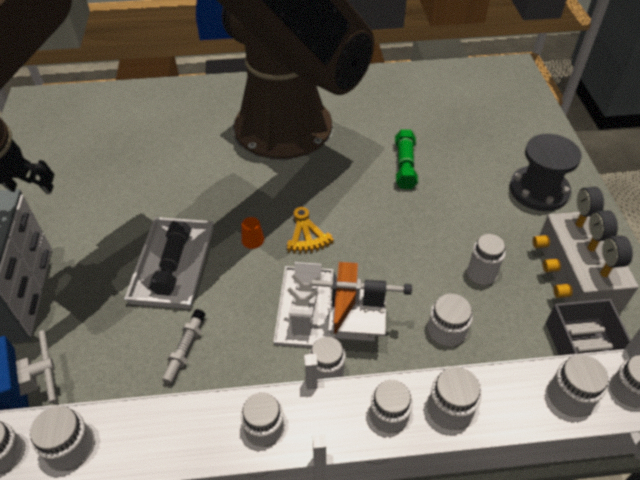

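```bash
python3 - <<'E'
from v import *
f=load("s16");P=plane(f,[(180,230),(163,282)],.028);c=P.mean(0)-[.4732,-.2888,0];a=np.radians(-11.6)
print(P,"tray x,y",c[0]*np.cos(a)+c[1]*np.sin(a),-c[0]*np.sin(a)+c[1]*np.cos(a)); s=bot.get_state();print(s["wrist_force"],s["time"])
bot.hand_in()
E
```

```text
[[ 0.39157758 -0.27126927  0.028     ]
 [ 0.54244592 -0.30213577  0.028     ]] tray x,y -0.006483617360338254 0.0008103197832037444
[-0.06824032  0.26053201 -0.53281718] 20.8
the job is handed in; nothing more can be done
```

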